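# Hang up the ear defenders

## Task

The loud run at this bench is over: hang the ear defenders that lie on the worktop back on the lab stand. The headband goes over the short horizontal cross rod, crown up, between the rubber ring and the rubber end cap, with one ear cup hanging down on each side. The rod is clamped at a different height every day, so lower the band gently until you feel it rest on the rod, only then let go, and leave the other things on the bench where they are.

Things in the scene. Friction and masses are not known exactly. Their poses are not given: they have to be found in the camera images.
- ear_defenders: ear defenders, one rigid piece, about 0.2 to 0.3 kg: two grey ear cups joined by a headband; 180 mm from crown to cup bottoms, 156 mm across the cups, 76 mm thick; at the start lying on their side. Origin: on the worktop under the lying piece, midway between the cups; +x points to the crown of the band, y across from cup to cup, +z up as they lie. Hung up, x points up.
- crown (a point): inside face of the pad at the crown of the band, mid-width (x 85, y 0, z 38 mm in the ear defenders' frame, same axes); this spot comes to lie on top of the rod. The band is 28 mm wide (z 24 to 52), a half circle of inner radius 70 and outer 74 mm about x = 20, y = 0, with a 5 mm pad inside the crown and short legs down to the cups.
- cup_left (a point): centre of the ear cup on the +y side (x -40, y 56, z 38 mm in the ear defenders' frame, same axes): a padded rounded block 92 mm long in x (-86 to +6), 44 mm thick in y (34 to 78), 76 mm in z (0 to 76); can be pinched across the 44 mm; 68 mm of free gap to the other cup
- cup_right (a point): centre of the other, equal ear cup (x -40, y -56, z 38 mm in the ear defenders' frame, same axes)
- stand: fixed lab stand: base plate 200 x 130 x 10 mm, upright rod at the back and a level steel cross rod, 16 mm in diameter, running along the stand's -x to a free end roughly towards the robot. The band goes on its 44 mm bare stretch between the rubber ring and the rubber end cap. Origin: on the worktop straight below the middle of that stretch; x along the rod away from its free end, z up.
- upright_top (a point): top of the stand's 12 mm upright (x 78, y 0, z 334 mm in the stand's frame, same axes). A boss head on it (x 45 to 93) holds the cross rod, which runs to -x; rubber ring with its face at x = +22, end cap from x = -22 to -29, both 26 mm in diameter. Rod height is not reported: its axis is somewhere from 210 to 270 mm above the worktop. Under 80 N it does not slip.
- kit_box: small white carton, 66 x 90 x 45 mm, at the right front; to be left alone
- mini_rotor: round black rotor, 92 mm in diameter, 39 mm high; to be left alone
- tape_roll: roll of label tape lying flat, 74 mm in diameter, 18 mm high; to be left alone
- wash_bottle: white wash bottle with a bent spout, 206 mm high; to be left alone

How it is judged:
On the way:
1. the band rests on the bare stretch of the rod, crown up, while the gripper still holds the ear defenders (contact force between ear_defenders and stand above 0.6 N and contact force between the fingers and ear_defenders above 1 N and angle between ear_defenders's own x axis and vertical below 0.3 rad and height (world z) of crown above 0.205 m and x of crown in the frame of stand between -0.02 and 0.02 m and y of crown in the frame of stand between -0.03 and 0.03 m), for 0.1 s.
At the end, for the whole second after the job is handed in: The ear defenders hang still on the cross rod by the crown of the band, clear of the worktop: upright within 0.2 rad, crown within 14 mm along and 25 mm across the rod of the middle of the bare stretch, borne by the stand; kit box, rotor, tape roll and wash bottle within 30 mm of their places (contact force between ear_defenders and stand above 1 N and angle between ear_defenders's own x axis and vertical below 0.2 rad and height (world z) of crown above 0.205 m and x of crown in the frame of stand between -0.014 and 0.014 m and y of crown in the frame of stand between -0.025 and 0.025 m and linear speed of ear_defenders below 0.03 m/s and angular speed of ear_defenders below 0.3 rad/s and distance of each of kit_box, mini_rotor, tape_roll, wash_bottle from where it was at the start of the episode below 0.03 m); the robot touches nothing.
It fails at once if the ear defenders are pressed or dropped on the stand with more than 30 N (contact force between ear_defenders and stand above 30 N).
It fails at once if the kit box, rotor, tape roll or wash bottle is moved by more than 30 mm (distance of any of kit_box, mini_rotor, tape_roll, wash_bottle from where it was at the start of the episode above 0.03 m).
It also fails if it takes over 61 s, if anything falls off the work surface, if the arm or the gripper's body presses on something with over 40 N, if the wrist force passes 120 N, or if a joint passes its speed limit or range.

## Robot

A 6-joint arm with a two-finger parallel gripper is mounted at the origin on a cart in front of the work surface, level with it; the furniture and walls round the work are solid. World frame = base frame: x ahead of the robot, y to its left, z up, the work surface at z = 0. Lengths are in m, angles in rad, forces in N, time in s.
With the tool pointing down it reaches from about 0.4 to 0.925 m from the base axis. Payload 12.5 kg.
Tool frame: the origin (TCP) lies where the fingers leave the gripper's body, on its centre line; the fingertips stand 78 mm ahead of it and the grasp point (between the pads) lies 59 mm ahead of it; x points along the fingers, z is the direction in which the jaws open and shut, and the axes are right-handed (so a half turn about x gives the same grasp; the last joint's range is limited). The gripper opens to 95 mm and grips with 3 to 60 N. Pads are 20 mm wide; open, the fingers measure 119 mm over their backs; the gripper's body (75 mm by 180 mm) begins 59 mm behind the grasp point.
Start: joints at [-1.329, 0.491, 1.559, -0, 1.092, -0.106], TCP at [0.213, -0.588, 0.292] pointing down, gripper open.
Joint ranges: [-3.1, 3.1], [-0.84, 2.19], [0.05, 2.79], [-1.13, 4.28], [0.06, 2.93], [-2.69, 2.69]. Speed limits (rad/s): [2.22, 2.22, 2.79, 3.14, 3.14, 3.14].

## Interface

Orientations are given as a 3x3 rotation matrix whose columns are the frame's x, y, z axes.
In Python, from plant import env, grab_frame, camera_info gives the robot as it stands.
- The arm moves only by the tool send_rows, never from a script. Its argument "plan" is a list of rows, each an object with "xyz": the shift along the world's x, y, z in cm, a list of three; "spin": the turn about the world's z in rad; "jaw": the closure in counts, from 0 (fully open) to 255 (shut). A call has 1 to 12 rows; each row shifts and turns the commanded pose from where the row before left it; what a row does not reach is not made up. A row lasts 1/8 s, in which the tool goes at most 62.5 mm and 10.7 degrees, less where a joint would pass 70% of its speed; a pose out of reach is approached as far as the arm can. A call with a gripper value outside its range is refused whole. The fingers move at their own pace and stop on an object; "newtons" is the grip in N (left out, the last holds). Time passes only in rows, so rows that do not move let the fingers close. It gives the time, the measured TCP pose, the force and the opening at its end, in the units of the state.
- env.read_state(): the state, without advancing time (a new reading comes with each control period).
- grab_frame(name): name is "side" or "top"; returns (picture, depth): 420x560x3 uint8, red, green, blue; 420x560 float32, m along the optical axis (not along the pixel's ray), 0 where there is no reading.
- camera_info(name): a dict with "fx", "fy", "cx", "cy" (pixels), "k1" (the pictures are not rectified: a ray, as slopes to the right and down, at radius r is drawn at 1 + k1 r^2 times it, then the intrinsics apply), "cam_to_world" (4x4, takes a point from camera to world coordinates). Camera axes: x right, y down, z forward; pixel columns grow to the right and rows downward; lengths in m; the calibration is good to about 2 mm. A picture is of the moment at which its call begins. camera_info takes no time and is no camera call.
- env.hand_in(): hands the job in, once; it reports no verdict.
The state is a dict: "t": time; "q": joint angles; "joint_vel": joint speeds; "joint_efforts": joint torques, N m; "ee_pos": TCP position; "eef_rot": TCP orientation; "contact_force": force on the tool from outside, world axes, zero at the start; "torque": the same for the moment, N m; "grip_width": finger opening in m.
Only numpy, scipy, OpenCV 4.12 (cv2) and the standard library are available. Lean on these libraries where they do the work, as an engineer would, in place of code of your own. Each camera call takes 0.05 s, during which the arm holds its last target.

## Working session

There is one attempt and no reset: what is moved stays moved. The work goes in short steps, Python scripts to look and compute and a tool call to move; the robot and the scene stay as the last step left them, time stands still between calls to the robot, and variables do not carry over. Pictures are saved under pics/ and viewed, and the job is handed in when it is done.

Besides the shell and the picture viewer there is one more tool, called after "Request:" in YAML: its name, and indented under it one key for each argument. send_rows: Moves the arm, as the interface text tells. Its arguments: {"type":"object","properties":{"plan":{"type":"array"},"newtons":{"type":"number"}},"required":["plan"]}

```bash
ls; mkdir -p pics; python3 - <<'E'
from plant import env, grab_frame, camera_info
import cv2,numpy as np
for n in("side","top"):
    p,d=grab_frame(n); cv2.imwrite(f"pics/{n}0.png",p[:,:,::-1]); np.savez(f"pics/{n}0.npz",p=p,d=d)
    print(n,{k:(np.round(v,4).tolist() if hasattr(v,'shape') else v) for k,v in camera_info(n).items()}, (d==0).mean())
print(env.read_state())
E
```

```text
pics
side {'fx': 406.98323377999077, 'fy': 406.98323377999077, 'cx': 278.76435587038236, 'cy': 214.0233213046481, 'k1': 0.0006340033320075063, 'cam_to_world': [[-0.996, -0.0535, 0.0716, 0.4838], [-0.0854, 0.3321, -0.9394, 1.1587], [0.0265, -0.9417, -0.3353, 0.6258], [0.0, 0.0, 0.0, 1.0]]} 0.004000850340136054
top {'fx': 459.4596147735184, 'fy': 459.4596147735184, 'cx': 275.08024292595013, 'cy': 207.0009087112376, 'k1': -0.1447068212882434, 'cam_to_world': [[-0.0136, -0.993, 0.1175, 0.3755], [-0.9999, 0.0131, -0.0053, 0.0287], [0.0037, -0.1175, -0.9931, 1.8334], [0.0, 0.0, 0.0, 1.0]]} 0.004090136054421769
{'t': 0.1, 'q': array([-1.32854790e+00,  4.91511331e-01,  1.55939667e+00, -2.95382343e-05,
        1.09170167e+00, -1.05596250e-01]), 'joint_vel': array([ 8.26931013e-06, -3.07962924e-03, -3.45464704e-04, -1.23017187e-04,
       -6.95204915e-04,  1.89014861e-03]), 'joint_efforts': array([ 2.29081583e-03, -6.13622046e+01, -2.58605576e+01,  6.93572522e-02,
        4.70319309e-02, -1.33104697e-05]), 'ee_pos': array([ 0.21302993, -0.5874239 ,  0.29170985]), 'eef_rot': array([[-2.69415446e-04,  9.40104950e-01,  3.40885040e-01],
       [ 9.81033453e-04,  3.40885136e-01, -9.40104442e-01],
       [-9.99999482e-01,  8.11409705e-05, -1.01411413e-03]]), 'contact_force': array([0.42268684, 0.18243174, 0.4603326 ]), 'torque': array([-0.01482198, -0.05026472, -0.0280888 ]), 'grip_width': 0.09539681885723561}
```

View pics/side0.png

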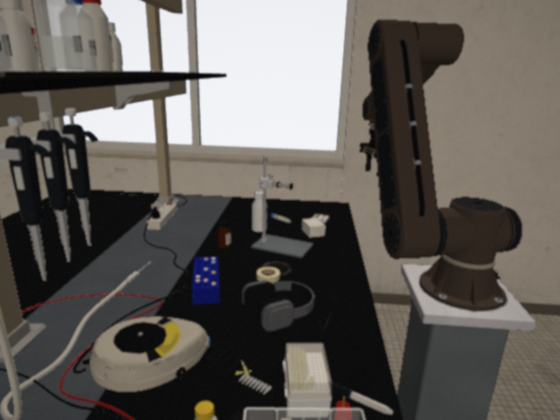

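View pics/top0.png

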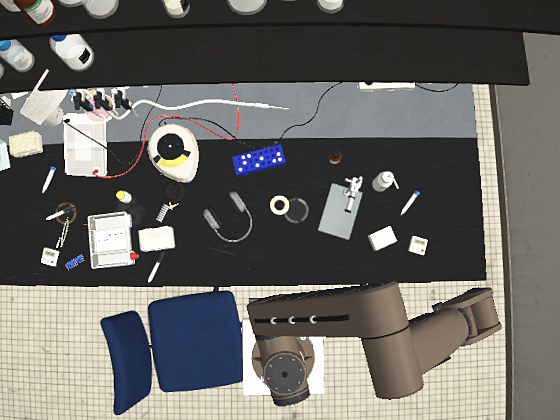

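The side view shows the stand with its rod at about (285,185), and the defenders at (278,305). The top view shows the defenders at (230,217), crown towards (240,240), and the stand at (345,205). I'll look closer and measure.

```bash
cat > h.py <<'E'
import numpy as np,cv2
from plant import camera_info
def rays(n,uv):
    c=camera_info(n);uv=np.atleast_2d(np.asarray(uv,float))
    K=np.array([[c['fx'],0,c['cx']],[0,c['fy'],c['cy']],[0,0,1]])
    s=cv2.undistortPoints(uv[:,None],K,np.array([c['k1'],0,0,0.]))[:,0]
    return np.c_[s,np.ones(len(s))],np.array(c['cam_to_world'])
def bydepth(n,uv,z):
    r,T=rays(n,uv); return (r*np.atleast_1d(z)[:,None])@T[:3,:3].T+T[:3,3]
def onplane(n,uv,h):
    r,T=rays(n,uv); d=r@T[:3,:3].T; return T[:3,3]+d*((h-T[2,3])/d[:,2])[:,None]
def cloud(n,p,d,box=None):
    vv,uu=np.mgrid[:d.shape[0],:d.shape[1]]; m=d>0
    if box: u0,v0,u1,v1=box; m&=(uu>=u0)&(uu<u1)&(vv>=v0)&(vv<v1)
    uv=np.c_[uu[m],vv[m]]; return bydepth(n,uv,d[m]),p[m],uv
def crop(n,p,box,k,name):
    u0,v0,u1,v1=box; cv2.imwrite(name,cv2.resize(p[v0:v1,u0:u1,::-1],None,fx=k,fy=k,interpolation=cv2.INTER_CUBIC))
E
python3 - <<'E'
from h import *
t=np.load('pics/top0.npz');s=np.load('pics/side0.npz')
a=cv2.resize(t['p'][160:260,190:290,::-1],None,fx=4,fy=4); b=cv2.resize(t['p'][160:260,310:410,::-1],None,fx=4,fy=4)
cv2.imwrite('pics/topc.png',np.hstack([a,b]))
a=cv2.resize(s['p'][140:270,230:340,::-1],None,fx=4,fy=4);b=cv2.resize(s['p'][260:340,230:330,::-1],None,fx=3.5,fy=3.5)
b=cv2.copyMakeBorder(b,0,520-280,0,0,0)
cv2.imwrite('pics/sidec.png',np.hstack([a,b]))
for nm,f in(('top',t),('side',s)):
    box=(190,160,300,260) if nm=='top' else (235,270,325,340)
    P,c,uv=cloud(nm,f['p'],f['d'],box); m=(P[:,2]>.012)&(P[:,2]<.2)
    print(nm,m.sum(),P[m].min(0),P[m].max(0))
    box=(320,165,400,245) if nm=='top' else (230,140,340,270)
    P,c,uv=cloud(nm,f['p'],f['d'],box); m=(P[:,2]>.15)&(P[:,2]<.4)
    o=np.argsort(-P[m][:,2]); print(np.c_[P[m],uv[m],c[m]].round(3)[o][::3].tolist())
E
```

```text
top 1522 [ 0.40428837 -0.07789883  0.01200829] [0.78537769 0.35983422 0.08542854]
[[0.642, -0.263, 0.338, 360.0, 179.0, 247.0, 249.0, 245.0], [0.649, -0.26, 0.337, 359.0, 177.0, 164.0, 160.0, 156.0], [0.647, -0.26, 0.333, 359.0, 178.0, 235.0, 229.0, 223.0], [0.644, -0.257, 0.331, 358.0, 179.0, 114.0, 112.0, 109.0], [0.641, -0.261, 0.326, 359.0, 180.0, 84.0, 83.0, 81.0], [0.641, -0.261, 0.31, 358.0, 181.0, 99.0, 97.0, 93.0], [0.645, -0.259, 0.303, 357.0, 180.0, 113.0, 110.0, 107.0], [0.64, -0.264, 0.294, 358.0, 182.0, 175.0, 171.0, 168.0], [0.642, -0.26, 0.28, 356.0, 182.0, 84.0, 82.0, 79.0], [0.63, -0.257, 0.273, 355.0, 186.0, 190.0, 184.0, 179.0], [0.619, -0.253, 0.271, 354.0, 189.0, 197.0, 194.0, 189.0], [0.644, -0.258, 0.27, 355.0, 182.0, 166.0, 164.0, 159.0], [0.624, -0.255, 0.265, 354.0, 188.0, 149.0, 147.0, 141.0], [0.635, -0.263, 0.261, 356.0, 185.0, 247.0, 249.0, 248.0], [0.656, -0.264, 0.26, 356.0, 179.0, 255.0, 255.0, 255.0], [0.642, -0.274, 0.26, 359.0, 183.0, 255.0, 255.0, 255.0], [0.649, -0.281, 0.259, 361.0, 181.0, 255.0, 255.0, 255.0], [0.65, -0.253, 0.259, 353.0, 181.
[... 15463 characters left out ...]
[0.477, -1.782, 0.153, 313.0, 140.0, 242.0, 244.0, 247.0], [0.682, -0.378, 0.153, 259.0, 195.0, 149.0, 144.0, 136.0], [0.69, -0.377, 0.153, 257.0, 195.0, 148.0, 143.0, 135.0], [0.469, -1.789, 0.152, 314.0, 140.0, 242.0, 244.0, 247.0], [0.694, -0.378, 0.152, 256.0, 195.0, 143.0, 138.0, 130.0], [0.491, -1.785, 0.152, 311.0, 140.0, 242.0, 244.0, 247.0], [0.644, -0.26, 0.152, 265.0, 205.0, 97.0, 93.0, 91.0], [0.527, -1.783, 0.151, 306.0, 140.0, 242.0, 244.0, 247.0], [0.569, -1.772, 0.151, 300.0, 140.0, 242.0, 244.0, 247.0], [0.311, -1.409, 0.151, 339.0, 151.0, 142.0, 133.0, 123.0], [0.647, -0.252, 0.151, 264.0, 206.0, 106.0, 100.0, 97.0], [0.419, -1.815, 0.15, 321.0, 140.0, 242.0, 243.0, 247.0]]
```

```bash
ls pics
```

```text
side0.npz
side0.png
sidec.png
top0.npz
top0.png
topc.png
```

View pics/topc.png

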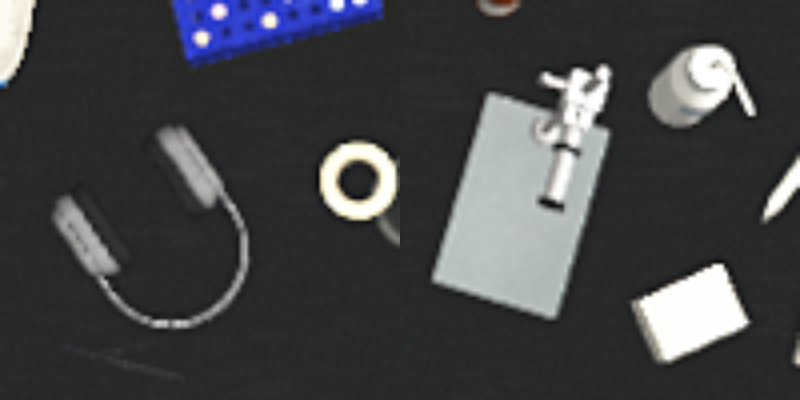

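View pics/sidec.png

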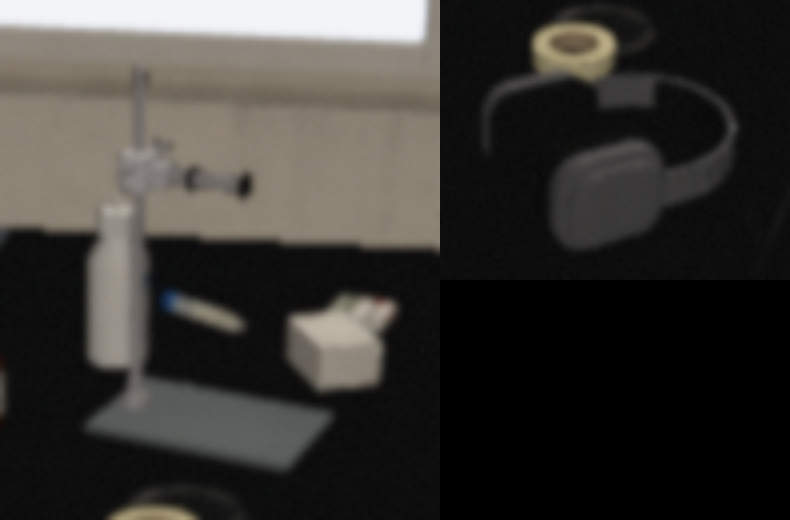

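The closer look shows the rod axis at about z 0.24, with the ring at top pixel (350,197) and the cap at (347,210). The upright is at about (0.648,-0.255). Now I'll fit the stand yaw, the rod and the defenders' pose.

```bash
python3 - <<'E'
from h import *
from scipy.optimize import least_squares
t=np.load('pics/top0.npz');s=np.load('pics/side0.npz')
# base plate by colour in top
p=t['p'];hsv=cv2.cvtColor(p,cv2.COLOR_RGB2HSV)
m=np.zeros(p.shape[:2],np.uint8); g=p.astype(int)
roi=np.zeros_like(m);roi[175:245,315:368]=1
m=((g.min(2)>100)&(g.max(2)<200)&(roi>0)).astype(np.uint8)
m=cv2.morphologyEx(m,cv2.MORPH_OPEN,np.ones((3,3)))
c=max(cv2.findContours(m,0,2)[0],key=cv2.contourArea)
q=onplane('top',c[:,0],0.010)[:,:2]
r=cv2.minAreaRect((q*1000).astype(np.float32));print('plate',r)
# rod points
P,col,uv=cloud('side',s['p'],s['d'],(276,180,294,192));k=(abs(P[:,1]+.23)<.03)&(P[:,2]>.2)
print('side pts',k.sum());
for u in range(276,294):
    a=k&(uv[:,0]==u); print(u,P[a].mean(0).round(4),P[a][:,2].min().round(3),P[a][:,2].max().round(3),col[a].mean().round(0), uv[a][:,1].min(),uv[a][:,1].max())
# ear defenders
P,col,uv=cloud('top',t['p'],t['d'],(195,180,262,252))
k=(P[:,2]>.065)&(P[:,2]<.1);print('cups',k.sum())
lab=np.zeros(p.shape[:2],np.uint8);lab[uv[k][:,1],uv[k][:,0]]=1
n,L=cv2.connectedComponents(lab)
for i in range(1,n):
    a=k&(L[uv[:,1],uv[:,0]]==i)
    if a.sum()>20: print(a.sum(),P[a].mean(0),cv2.minAreaRect((P[a][:,:2]*1000).astype(np.float32)))
k=(P[:,2]>.036)&(P[:,2]<.062)&(col.mean(1)>60)
lo=P[:,2]>.012
print(cv2.minAreaRect((P[lo][:,:2]*1000).astype(np.float32)))
# band centreline by brightness on plane z=.052
bm=(g.mean(2)>75)
yy,xx=np.nonzero(bm[205:250,205:260]);uvb=np.c_[xx+205,yy+205]
B=onplane('top',uvb,.052)[:,:2]
f=lambda x:np.hypot(B[:,0]-x[0],B[:,1]-x[1])-x[2]
R=least_squares(f,[.53,.13,.072],loss='soft_l1',f_scale=.002);print('band',R.x,len(B),np.abs(f(R.x)).mean())
E
```

```text
plate ((570.4901733398438, -243.513916015625), (122.23008728027344, 198.51486206054688), 71.70568084716797)
side pts 88
276 [ 0.6027 -0.2335  0.2376] 0.23 0.244 77.0 183 187
277 [ 0.5992 -0.2342  0.2376] 0.227 0.249 70.0 182 188
278 [ 0.596  -0.2381  0.2386] 0.229 0.247 75.0 182 187
279 [ 0.5924 -0.2386  0.2397] 0.23 0.244 94.0 182 187
280 [ 0.5886 -0.2366  0.2375] 0.23 0.244 102.0 183 187
281 [ 0.5849 -0.2347  0.2382] 0.232 0.243 106.0 183 187
282 [ 0.5809 -0.2285  0.2383] 0.233 0.243 109.0 184 187
283 [ 0.5776 -0.2318  0.2375] 0.232 0.242 110.0 184 187
284 [ 0.5741 -0.2323  0.2376] 0.231 0.242 112.0 184 187
285 [ 0.5702 -0.228   0.2389] 0.233 0.243 111.0 184 187
286 [ 0.5667 -0.2288  0.2371] 0.229 0.243 109.0 184 188
287 [ 0.563  -0.2261  0.238 ] 0.23 0.244 106.0 184 188
288 [ 0.5596 -0.2285  0.2375] 0.232 0.242 97.0 184 188
289 [ 0.5553 -0.2173  0.2372] 0.229 0.245 74.0 185 189
290 [ 0.5519 -0.2186  0.237 ] 0.225 0.247 57.0 184 190
291 [ 0.5488 -0.2236  0.2394] 0.228 0.25 46.0 183 189
292 [ 0.5456 -0.2316  0.2374] 0.229 0.245 63.0 184 188<stdin>:17: RuntimeWarning: Mean of empty slice.
  ret = um.true_divide(
Traceback (most recent call last):
ValueError: zero-size array to reduction operation minimum which has no identity
```

```bash
python3 - <<'E'
from h import *
from scipy.optimize import least_squares
t=np.load('pics/top0.npz');s=np.load('pics/side0.npz')
p=t['p'];g=p.astype(int)
P,col,uv=cloud('top',p,t['d'],(195,180,262,252))
k=(P[:,2]>.065)&(P[:,2]<.1);print('cups',k.sum())
lab=np.zeros(p.shape[:2],np.uint8);lab[uv[k][:,1],uv[k][:,0]]=1
n,L=cv2.connectedComponents(lab)
for i in range(1,n):
    a=k&(L[uv[:,1],uv[:,0]]==i)
    if a.sum()>20: print(a.sum(),P[a].mean(0),cv2.minAreaRect((P[a][:,:2]*1000).astype(np.float32)))
lo=(P[:,2]>.02)&(P[:,2]<.1)
print(cv2.minAreaRect((P[lo][:,:2]*1000).astype(np.float32)))
bm=(g.mean(2)>75)
yy,xx=np.nonzero(bm[205:250,205:260]);uvb=np.c_[xx+205,yy+205]
B=onplane('top',uvb,.05)[:,:2]
f=lambda x:np.hypot(B[:,0]-x[0],B[:,1]-x[1])-x[2]
R=least_squares(f,[.53,.13,.072],loss='soft_l1',f_scale=.002);print('band',R.x,len(B))
Ps,cs,us=cloud('side',s['p'],s['d'],(235,270,325,340))
k=(Ps[:,2]>.027)&(Ps[:,2]<.055)
r=np.hypot(Ps[:,0]-R.x[0],Ps[:,1]-R.x[1])
kk=k&(abs(r-.07)<.012)
f=lambda x:np.hypot(Ps[kk,0]-x[0],Ps[kk,1]-x[1])-x[2]
print('side band',least_squares(f,R.x,loss='soft_l1',f_scale=.002).x,kk.sum())
# table height check and tape roll
for b in((262,195,290,220),):
    Q,c2,u2=cloud('top',p,t['d'],b);h=(Q[:,2]>.008)&(Q[:,2]<.05);print('tape',Q[h].min(0),Q[h].max(0))
m=lambda lo_,hi,b:None
E
```

```text
cups 380
186 [0.6074627  0.17467944 0.07276643] ((609.6741943359375, 173.42880249023438), (80.52842712402344, 42.75764465332031), 35.04054260253906)
194 [0.54961021 0.26241255 0.07277027] ((547.5740356445312, 263.29534912109375), (83.65338897705078, 42.03218460083008), 33.24177551269531)
((541.6994018554688, 194.38693237304688), (176.44100952148438, 154.36434936523438), 33.629512786865234)
band [0.53343839 0.1928193  0.07635665] 328
side band [0.53373815 0.19596395 0.07221293] 615
tape [ 0.55048704 -0.03281218  0.00809526] [0.63941394 0.06723154 0.02796853]
```

Measured so far:

| Item | Value |
|---|---|
| Defenders origin | about (0.545, 0.1965) |
| Crown direction | yaw -146° |
| Rod midpoint | about (0.575, -0.231) |
| Rod axis height | 0.238 |
| Rod yaw | -18° |

The tool can't tilt. So I'll pinch the crown lightly, raise it along an arc while the cup edges stay on the worktop, stand the piece upright, then regrasp it off-centre across the band width.

Request:
send_rows:
  plan:
    - {"xyz": [2,4.2,0],"spin": 0.1,"jaw": 0}
    - {"xyz": [2,4.2,0],"spin": 0.1,"jaw": 0}
    - {"xyz": [2,4.2,0],"spin": 0.12,"jaw": 0}
    - {"xyz": [2,4.2,0],"spin": 0.12,"jaw": 0}
    - {"xyz": [2,4.2,0],"spin": 0.12,"jaw": 0}
    - {"xyz": [2,4.2,0],"spin": 0.12,"jaw": 0}
    - {"xyz": [2,4.2,0],"spin": 0.12,"jaw": 0}
    - {"xyz": [2,4.2,0],"spin": 0.12,"jaw": 0}
    - {"xyz": [1.2,5,0],"spin": 0.12,"jaw": 0}
    - {"xyz": [1.2,5,0],"spin": 0.12,"jaw": 0}
    - {"xyz": [1.2,5,0],"spin": 0.12,"jaw": 0}
    - {"xyz": [1.2,5,0],"spin": 0.12,"jaw": 0}

```text
t: 1.6
ee_pos: [0.4211, -0.0499, 0.2923]
eef_rot: [[0.0, -0.18, 0.984], [0.0, 0.984, 0.18], [-1.0, -0.0, 0.0]]
contact_force: [1.5, 0.1, -0.2]
grip_width: 0.0953
```

Request:
send_rows:
  plan:
    - {"xyz": [1.2,4.9,0],"spin": 0.1,"jaw": 100}
    - {"xyz": [1.2,4.9,0],"spin": 0.1,"jaw": 100}
    - {"xyz": [1.3,4.9,0],"spin": 0.1,"jaw": 100}
    - {"xyz": [1.3,5.0,0],"spin": 0.11,"jaw": 100}
    - {"xyz": [0,0,-5],"spin": 0,"jaw": 100}
    - {"xyz": [0,0,0],"spin": 0,"jaw": 100}

```text
t: 2.35
ee_pos: [0.4698, 0.1456, 0.24]
eef_rot: [[-0.006, -0.555, 0.832], [-0.001, 0.832, 0.555], [-1.0, 0.003, -0.006]]
contact_force: [0.3, -0.8, 0.3]
grip_width: 0.0577
```

```bash
cat > look.py <<'E'
import sys
from h import *
from plant import grab_frame,env
tag=sys.argv[1]; bs=eval(sys.argv[2]); bt=eval(sys.argv[3])
ims=[]
for n,b in(('side',bs),('top',bt)):
    if b is None: continue
    p,d=grab_frame(n); np.savez(f'pics/{n}{tag}.npz',p=p,d=d)
    c=p[b[1]:b[3],b[0]:b[2],::-1]; k=400/c.shape[1]; ims.append(cv2.resize(c,(400,int(c.shape[0]*k)),interpolation=cv2.INTER_CUBIC))
H=max(i.shape[0] for i in ims)
cv2.imwrite(f'pics/{tag}.png',np.hstack([cv2.copyMakeBorder(i,0,H-i.shape[0],0,0,0) for i in ims]))
s=env.read_state();print(s['t'],s['ee_pos'].round(4),s['contact_force'].round(2),round(s['grip_width'],4),np.degrees(np.arctan2(s['eef_rot'][1,2],s['eef_rot'][0,2])).round(2))
E
python3 look.py a1 "(220,200,360,340)" "(190,160,290,260)"
```

```text
2.45 [0.4712 0.1451 0.2429] [0.64 0.32 1.26] 0.0579 33.6
```

View pics/a1.png

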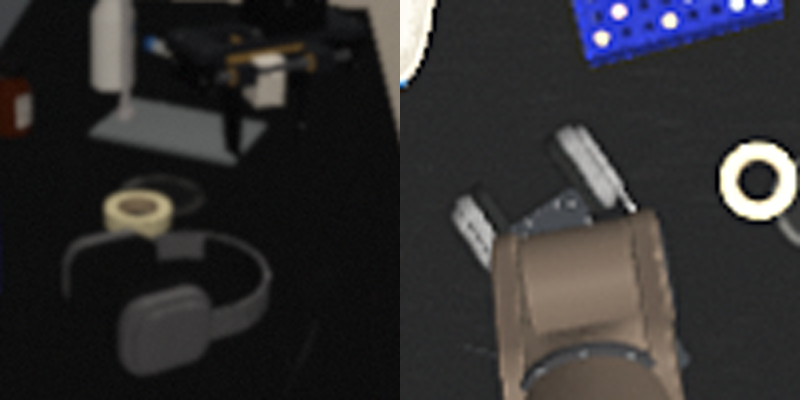

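The gripper is lined up over the crown, with the band clearly free in the side view (pad at about (180,245) in the crop). I'll descend.

Request:
send_rows:
  plan:
    - {"xyz": [0,0,-4],"spin": 0,"jaw": 100}
    - {"xyz": [0,0,-4],"spin": 0,"jaw": 100}
    - {"xyz": [0,0,-3],"spin": 0,"jaw": 100}
    - {"xyz": [0,0,-2],"spin": 0,"jaw": 100}
    - {"xyz": [0,0,-0.8],"spin": 0,"jaw": 100}
    - {"xyz": [0,0,0],"spin": 0,"jaw": 120}
  newtons: 5

```text
t: 3.2
ee_pos: [0.4716, 0.1451, 0.1051]
eef_rot: [[0.001, -0.553, 0.833], [0.0, 0.833, 0.553], [-1.0, -0.0, 0.001]]
contact_force: [0.5, 0.7, 0.8]
grip_width: 0.053
```

```bash
python3 look.py a2 "(220,200,360,340)" "(190,160,290,260)"
```

```text
3.3 [0.4716 0.1453 0.1054] [-0.63 -0.24 -0.04] 0.0509 33.61
```

View pics/a2.png

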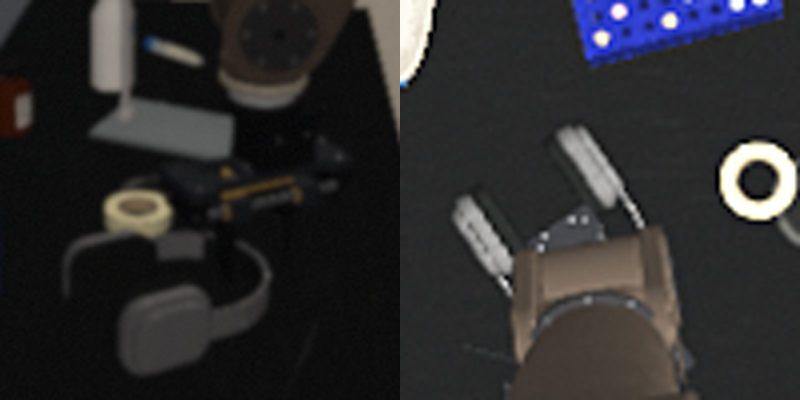

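The fingers are down, one of them at about (228,260) in the side crop. The dark pad at (180,245) seems to be left of them, so I'll measure the pad's centre.

```bash
python3 - <<'E'
from h import *
s=np.load('pics/side0.npz')
for u,v in((276,284),(283,285),(290,285),(283,290),(300,288),(312,295),(246,293),(244,303),(304,310),(312,305),(268,281),(255,284)):
    print(u,v,bydepth('side',[[u,v]],s['d'][v,u]).round(4)[0],s['d'][v-1:v+2,u-1:u+2].round(3).tolist()[1])
x=np.array([-.83,-.56]);o=np.array([.545,.1965]);yv=np.array([.56,-.83])
P,c,uv=cloud('side',s['p'],s['d'],(235,270,325,340));k=(P[:,2]>.03)&(P[:,2]<.05)
L=np.c_[(P[k][:,:2]-o)@x,(P[k][:,:2]-o)@yv]*1000
i=L[:,0]>60
print(np.c_[L[i],uv[k][i]].round(0)[::4].tolist())
E
```

```text
276 284 [0.5645 0.1306 0.0458] [1.1670000553131104, 1.1660000085830688, 1.1720000505447388]
283 285 [0.5448 0.121  0.0386] [1.1710000038146973, 1.1759999990463257, 1.1779999732971191]
290 285 [0.5246 0.1218 0.0406] [1.1759999990463257, 1.1729999780654907, 1.1690000295639038]
283 290 [0.5443 0.1211 0.0223] [1.1829999685287476, 1.180999994277954, 1.1829999685287476]
300 288 [0.4953 0.1375 0.042 ] [1.1579999923706055, 1.156000018119812, 1.156000018119812]
312 295 [0.4613 0.1851 0.0501] [1.1050000190734863, 1.1059999465942383, 1.1039999723434448]
246 293 [0.6375 0.2151 0.0604] [1.0889999866485596, 1.0870000123977661, 1.0820000171661377]
244 303 [0.6429 0.2155 0.0294] [1.1130000352859497, 1.097000002861023, 1.093999981880188]
304 310 [0.4809 0.2462 0.0405] [1.0549999475479126, 1.0529999732971191, 1.0549999475479126]
312 305 [0.4602 0.2111 0.0351] [1.0779999494552612, 1.0859999656677246, 1.1510000228881836]
268 281 [0.5964 0.0442 0.0057] [1.1360000371932983, 1.2630000114440918, 1.2640000581741333]
255 284 [0.6176 0.1847 0.072 ] [1.1130000352859497, 1.1100000143051147, 1.1119999885559082]
[
[... 510 characters left out ...]
23.0, 300.0, 289.0], [80.0, 9.0, 304.0, 289.0], [64.0, 36.0, 294.0, 290.0], [73.0, 28.0, 298.0, 290.0], [77.0, 15.0, 302.0, 290.0], [78.0, -4.0, 306.0, 290.0], [71.0, 20.0, 299.0, 291.0], [79.0, 12.0, 303.0, 291.0], [81.0, -5.0, 307.0, 291.0], [75.0, 16.0, 301.0, 292.0], [79.0, 2.0, 305.0, 292.0], [79.0, -18.0, 309.0, 292.0], [79.0, 2.0, 305.0, 293.0], [77.0, -21.0, 309.0, 293.0], [80.0, 3.0, 305.0, 294.0], [78.0, -19.0, 309.0, 294.0], [78.0, -10.0, 307.0, 295.0], [79.0, -10.0, 307.0, 296.0], [72.0, -39.0, 311.0, 296.0], [78.0, -20.0, 309.0, 297.0], [78.0, -22.0, 309.0, 298.0], [75.0, -26.0, 309.0, 299.0], [63.0, -58.0, 312.0, 300.0], [62.0, -60.0, 312.0, 303.0], [62.0, -60.0, 312.0, 306.0]]
```

The grey patch is the band's inner side near the far cup. The crown's inner face measures about x 80 at mid-width, so the fingers straddle it as intended. Closing gently; the opening should read about 9 mm.

Request:
send_rows:
  plan:
    - {"xyz": [0,0,0],"spin": 0,"jaw": 160}
    - {"xyz": [0,0,0],"spin": 0,"jaw": 200}
    - {"xyz": [0,0,0],"spin": 0,"jaw": 240}
    - {"xyz": [0,0,0],"spin": 0,"jaw": 240}
    - {"xyz": [0,0,0],"spin": 0,"jaw": 240}
  newtons: 6

```text
t: 3.92
ee_pos: [0.4711, 0.1455, 0.1043]
eef_rot: [[0.0, -0.554, 0.833], [0.0, 0.833, 0.554], [-1.0, -0.0, 0.0]]
contact_force: [0.4, 0.7, 0.6]
grip_width: 0.01
```

Request:
send_rows:
  plan:
    - {"xyz": [0.32,0.22,1.51],"spin": 0,"jaw": 240}
    - {"xyz": [0.44,0.29,1.48],"spin": 0,"jaw": 240}
    - {"xyz": [0.55,0.37,1.42],"spin": 0,"jaw": 240}
    - {"xyz": [0,0,0],"spin": 0,"jaw": 240}
  newtons: 5

```text
t: 4.42
ee_pos: [0.4844, 0.1544, 0.1488]
eef_rot: [[0.001, -0.554, 0.832], [0.0, 0.832, 0.554], [-1.0, -0.001, 0.001]]
contact_force: [-0.5, 0.3, -1.9]
grip_width: 0.0153
```

```bash
python3 look.py a3 "(220,200,360,340)" "(190,160,290,260)"
```

```text
4.525 [0.4838 0.1541 0.1479] [-0.16  0.88 -1.58] 0.0148 33.64
```

View pics/a3.png

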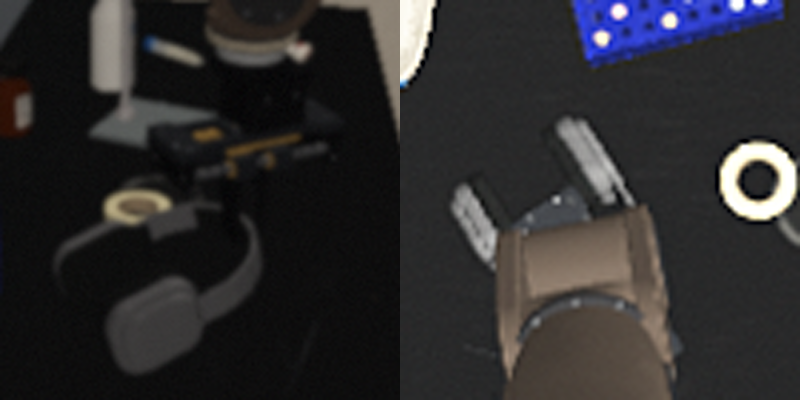

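This is working. The opening grew to 15 mm as the band turned (16 predicted at 15°), and the load is about 1.9 N. In the side view the cups are tilting with their lower edges on the worktop. Continuing.

Request:
send_rows:
  plan:
    - {"xyz": [0.64,0.43,1.36],"spin": 0,"jaw": 240}
    - {"xyz": [0.74,0.49,1.29],"spin": 0,"jaw": 240}
    - {"xyz": [0.84,0.56,1.2],"spin": 0,"jaw": 240}
    - {"xyz": [0.92,0.61,1.12],"spin": 0,"jaw": 240}
    - {"xyz": [0,0,0],"spin": 0,"jaw": 240}
  newtons: 5

```text
t: 5.15
ee_pos: [0.5156, 0.1751, 0.1978]
eef_rot: [[0.0, -0.554, 0.833], [-0.0, 0.833, 0.554], [-1.0, -0.0, 0.0]]
contact_force: [-1.1, -1.3, -1.0]
grip_width: 0.021
```

```bash
python3 look.py a4 "(220,200,360,340)" "(190,160,290,260)"
```

```text
5.25 [0.5149 0.1748 0.1972] [ 0.15  0.68 -1.77] 0.021 33.63
```

View pics/a4.png

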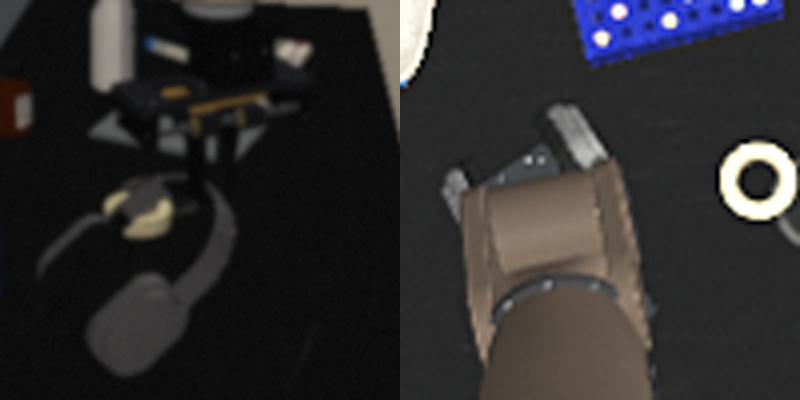

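```bash
python3 - <<'E'
from h import *
f=np.load('pics/sidea4.npz');P,c,uv=cloud('side',f['p'],f['d'],(228,250,320,340))
e=np.array([.833,.554]);n=np.array([.554,-.833]);G=np.array([.515,.175])
a=(P[:,:2]-G)@e*1000;b=(P[:,:2]-G)@n*1000;z=P[:,2]*1000
k=(z>12)&(b<90)&(b>-110)&(a>-60)
for lo in range(-110,40,10):
    m=k&(b>=lo)&(b<lo+10)
    if m.sum()>3: print(lo,m.sum(),'a',np.percentile(a[m],[5,50,95]).round(),'z',np.percentile(z[m],[2,50,98]).round())
# near-cup outline: lowest & direction
m=k&(b<-65)&(b>-95); r=cv2.minAreaRect(np.c_[a[m],z[m]].astype(np.float32));print(r)
E
```

```text
-90 84 a [ 78. 101. 128.] z [19. 52. 78.]
-80 649 a [ 44. 102. 140.] z [ 17.  62. 103.]
-70 265 a [ 24. 116. 151.] z [ 19.  80. 118.]
-60 139 a [ 14. 114. 154.] z [ 39.  87. 126.]
-50 141 a [ 10. 124. 156.] z [ 42.  82. 130.]
-40 53 a [  4.  85. 152.] z [ 57. 120. 207.]
-30 20 a [ 2. 15. 85.] z [122. 134. 204.]
-20 132 a [-15.  15.  26.] z [121. 155. 191.]
-10 100 a [-10.   7.  26.] z [121. 151. 180.]
0 68 a [-8. 17. 26.] z [121. 150. 178.]
20 26 a [ 12.  76. 120.] z [ 49.  73. 131.]
30 618 a [ 23. 110. 146.] z [ 17.  57. 125.]
((86.34297180175781, 66.33975219726562), (68.63996124267578, 145.79798889160156), 60.596012115478516)
```

The opening and the outline slope (about 29°) show the band has slipped to the fingertips. I'll lay it back down and regrip deeper and a bit firmer.

Request:
send_rows:
  plan:
    - {"xyz": [-0.84,-0.56,-1.2],"spin": 0,"jaw": 240}
    - {"xyz": [-0.74,-0.49,-1.3],"spin": 0,"jaw": 240}
    - {"xyz": [-0.64,-0.43,-1.4],"spin": 0,"jaw": 240}
    - {"xyz": [-0.55,-0.37,-1.4],"spin": 0,"jaw": 240}
    - {"xyz": [-0.44,-0.29,-1.5],"spin": 0,"jaw": 240}
    - {"xyz": [-0.32,-0.22,-1.4],"spin": 0,"jaw": 240}
    - {"xyz": [0,0,0],"spin": 0,"jaw": 240}
    - {"xyz": [0,0,0],"spin": 0,"jaw": 170}
    - {"xyz": [0,0,0],"spin": 0,"jaw": 130}
    - {"xyz": [0,0,-1.5],"spin": 0,"jaw": 130}
    - {"xyz": [0,0,-1],"spin": 0,"jaw": 130}

```text
t: 6.62
ee_pos: [0.4801, 0.1515, 0.0901]
eef_rot: [[-0.0, -0.554, 0.833], [-0.0, 0.833, 0.554], [-1.0, 0.0, -0.0]]
contact_force: [0.2, 0.6, 0.4]
grip_width: 0.0437
```

```bash
python3 look.py a5 "(220,200,360,340)" "(190,160,290,260)"
python3 - <<'E'
from h import *
f=np.load('pics/sidea5.npz');P,c,uv=cloud('side',f['p'],f['d'],(228,250,325,345))
k=(P[:,2]>.02)&(P[:,2]<.09)&(P[:,1]>.1)
f=np.load('pics/topa5.npz');P,c,uv=cloud('top',f['p'],f['d'],(195,170,262,240))
k=(P[:,2]>.065)&(P[:,2]<.085)
lab=np.zeros((420,560),np.uint8);lab[uv[k][:,1],uv[k][:,0]]=1
n,L=cv2.connectedComponents(lab)
for i in range(1,n):
    a=k&(L[uv[:,1],uv[:,0]]==i)
    if a.sum()>20: print(a.sum(),P[a].mean(0),cv2.minAreaRect((P[a][:,:2]*1000).astype(np.float32)))
E
```

```text
6.725 [0.4798 0.1514 0.0897] [-0.2  -0.48  0.39] 0.0457 33.63
182 [0.61354814 0.17260377 0.07264288] ((615.34130859375, 170.85311889648438), (79.88520812988281, 43.56021499633789), 31.703243255615234)
168 [0.55973123 0.26383081 0.07293647] ((557.9625244140625, 265.3701171875), (73.5857925415039, 44.142333984375), 33.41326904296875)
```

View pics/a5.png

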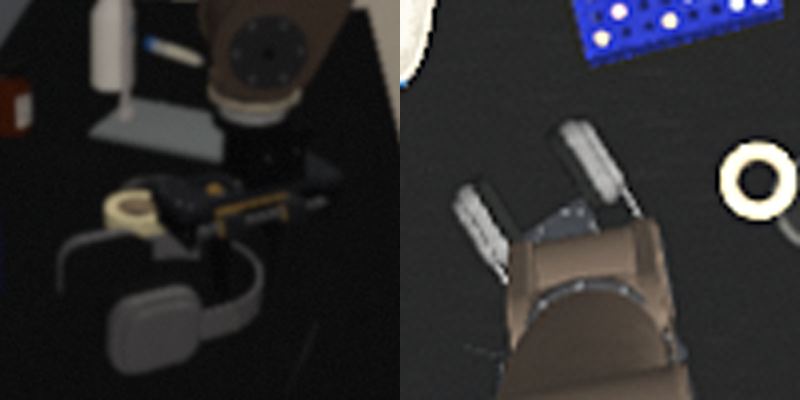

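It's flat again, with the cup tops at z 0.073 and yaw about 31-32°. Regripping with the tips about 7 mm above the table.

Request:
send_rows:
  plan:
    - {"xyz": [0,0,-0.5],"spin": -0.03,"jaw": 170}
    - {"xyz": [0,0,0],"spin": 0,"jaw": 210}
    - {"xyz": [0,0,0],"spin": 0,"jaw": 245}
    - {"xyz": [0,0,0],"spin": 0,"jaw": 245}
    - {"xyz": [0,0,0],"spin": 0,"jaw": 245}
    - {"xyz": [0.32,0.21,1.5],"spin": 0,"jaw": 245}
    - {"xyz": [0.44,0.28,1.5],"spin": 0,"jaw": 245}
    - {"xyz": [0.55,0.36,1.4],"spin": 0,"jaw": 245}
    - {"xyz": [0.64,0.42,1.4],"spin": 0,"jaw": 245}
    - {"xyz": [0,0,0],"spin": 0,"jaw": 245}
  newtons: 9

```text
t: 7.98
ee_pos: [0.5001, 0.1644, 0.1446]
eef_rot: [[0.002, -0.529, 0.849], [0.0, 0.849, 0.529], [-1.0, -0.001, 0.002]]
contact_force: [-0.1, -0.0, -1.5]
grip_width: 0.0109
```

```bash
cat > tilt.py <<'E'
import sys
from h import *
from plant import env
f=np.load(f'pics/side{sys.argv[1]}.npz');P,c,uv=cloud('side',f['p'],f['d'],(215,230,325,345))
s=env.read_state();e=s['eef_rot'][:2,2];n=np.array([e[1],-e[0]]);G=s['ee_pos'][:2]
a=(P[:,:2]-G)@e*1000;b=(P[:,:2]-G)@n*1000;z=P[:,2]*1000
m=(z>10)&(b<-60)&(b>-100)&(a>-60)&(a<230)
r=cv2.minAreaRect(np.c_[a[m],z[m]].astype(np.float32));print('near side',m.sum(),r, 'lowest',z[m].min().round(),'tip z',(s['ee_pos'][2]-.078).round(4))
for lo in (-60,-50,-40,-30,-20):
    k=(z>10)&(b>=lo)&(b<lo+10)&(a>-40)&(a<60)
    if k.sum()>3: print(lo,'a',np.percentile(a[k],[5,50,95]).round(),'z',np.percentile(z[k],[2,50,98]).round())
E
python3 look.py a6 "(220,200,360,340)" "(190,160,290,260)"; python3 tilt.py a6
```

```text
8.075 [0.4992 0.1641 0.1436] [ 0.62  0.29 -2.27] 0.0121 31.92
near side 970 ((104.54766082763672, 89.85295104980469), (71.12348937988281, 152.0638427734375), 81.63004302978516) lowest 46.0 tip z 0.0656
-60 a [21. 26. 32.] z [ 82. 100. 106.]
-50 a [13. 15. 25.] z [ 82. 104. 107.]
-40 a [-28.   6.  34.] z [106. 162. 245.]
-30 a [-36.   0.  46.] z [150. 191. 230.]
-20 a [-12.  13.  32.] z [ 77. 126. 223.]
```

View pics/a6.png

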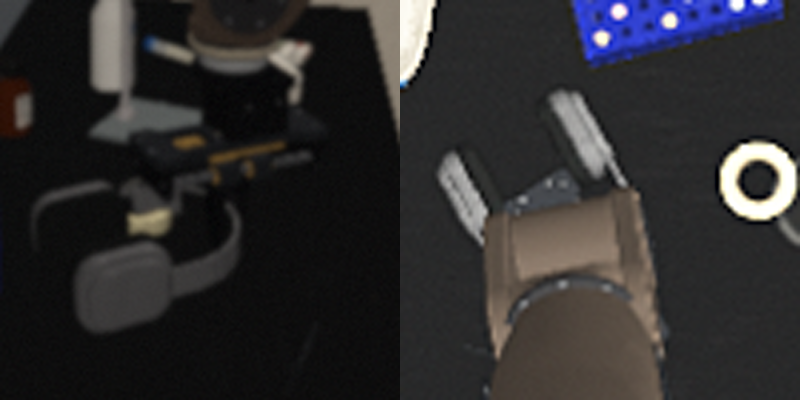

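At 9 N the whole piece lifted: tilt only 8°, lowest point 46 mm up, band about 30 mm above the tips. I'll ease the force so it droops about the pads until the cup edges touch.

Request:
send_rows:
  plan:
    - {"xyz": [0,0,0],"spin": 0,"jaw": 245}
    - {"xyz": [0,0,0],"spin": 0,"jaw": 245}
    - {"xyz": [0,0,0],"spin": 0,"jaw": 245}
  newtons: 6

```text
t: 8.45
ee_pos: [0.4996, 0.1641, 0.1439]
eef_rot: [[-0.0, -0.529, 0.849], [-0.0, 0.849, 0.529], [-1.0, 0.0, -0.0]]
contact_force: [-1.3, -0.4, -0.5]
grip_width: 0.0176
```

```bash
python3 look.py a7 "(220,200,360,340)" None; python3 tilt.py a7
```

```text
8.5 [0.4996 0.1642 0.1439] [-0.79  0.36 -0.86] 0.0181 31.91
near side 951 ((98.57765197753906, 58.351966857910156), (67.86450958251953, 149.5977783203125), 72.2181167602539) lowest 11.0 tip z 0.0659
-60 a [17. 23. 33.] z [72. 89. 98.]
-50 a [ 9. 15. 28.] z [ 74.  94. 100.]
-40 a [-30.   6.  39.] z [ 91. 161. 244.]
-30 a [-35.   0.  46.] z [148. 190. 233.]
-20 a [-16.  13.  34.] z [ 75. 118. 223.]
```

Request:
send_rows:
  plan:
    - {"xyz": [0.76,0.47,1.3],"spin": 0,"jaw": 245}
    - {"xyz": [0.86,0.53,1.2],"spin": 0,"jaw": 245}
    - {"xyz": [0.93,0.58,1.1],"spin": 0,"jaw": 245}
    - {"xyz": [1.01,0.63,1.0],"spin": 0,"jaw": 245}
    - {"xyz": [0,0,0],"spin": 0,"jaw": 245}
  newtons: 6

```text
t: 9.12
ee_pos: [0.5358, 0.1865, 0.1904]
eef_rot: [[0.002, -0.529, 0.849], [0.0, 0.849, 0.529], [-1.0, -0.001, 0.002]]
contact_force: [-0.7, -1.0, -1.0]
grip_width: 0.0237
```

```bash
python3 look.py a8 "(220,200,360,340)" "(190,160,290,260)"; python3 tilt.py a8
```

```text
9.225 [0.5349 0.1862 0.1897] [ 0.95  0.48 -1.34] 0.0238 31.92
near side 1034 ((79.67288208007812, 71.20782470703125), (69.20303344726562, 154.50140380859375), 53.71895217895508) lowest 11.0 tip z 0.1117
-60 a [10. 20. 31.] z [113. 125. 135.]
-50 a [ 2. 17. 29.] z [116. 132. 169.]
-40 a [-28.  13.  42.] z [128. 203. 213.]
-30 a [-35.   8.  51.] z [140. 227. 246.]
-20 a [-17.  15.  39.] z [119. 162. 232.]
```

View pics/a8.png

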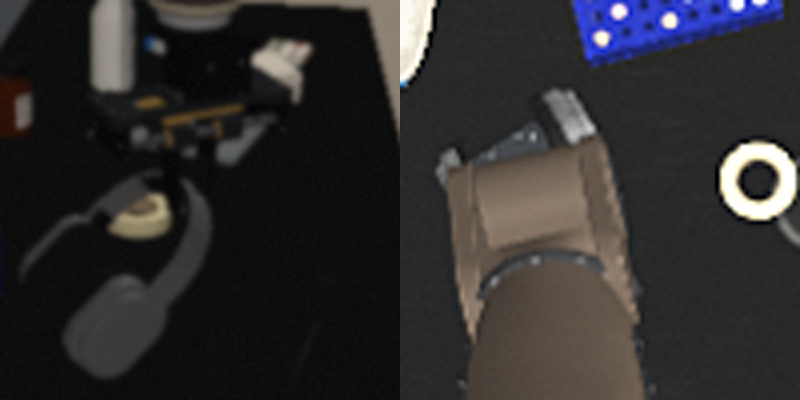

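Tilt is about 36° and the band sits about 22 mm above the tips, so it's holding. Continuing along the arc.

Request:
send_rows:
  plan:
    - {"xyz": [1.24,0.77,1.2],"spin": 0,"jaw": 245}
    - {"xyz": [1.34,0.84,1.0],"spin": 0,"jaw": 245}
    - {"xyz": [1.43,0.89,0.8],"spin": 0,"jaw": 245}
    - {"xyz": [0,0,0],"spin": 0,"jaw": 245}
  newtons: 6

```text
t: 9.72
ee_pos: [0.5755, 0.2113, 0.2197]
eef_rot: [[0.0, -0.529, 0.849], [0.0, 0.849, 0.529], [-1.0, -0.0, 0.0]]
contact_force: [-0.2, -0.8, 1.3]
grip_width: 0.027
```

```bash
python3 look.py a9 "(200,200,340,340)" "(190,160,290,260)"; python3 tilt.py a9
```

```text
9.825 [0.5747 0.2109 0.2194] [ 0.43 -0.66 -0.48] 0.0273 31.91
near side 1063 ((56.42738342285156, 78.17178344726562), (68.04788208007812, 154.23333740234375), 38.11508560180664) lowest 13.0 tip z 0.1414
-60 a [ 6. 20. 55.] z [ 87. 145. 155.]
-50 a [ 0. 15. 55.] z [ 89. 151. 162.]
-40 a [-31.  12.  44.] z [152. 232. 243.]
-30 a [-26.  18.  55.] z [156. 245. 261.]
-20 a [-19.  16.  39.] z [148. 188. 246.]
```

View pics/a9.png

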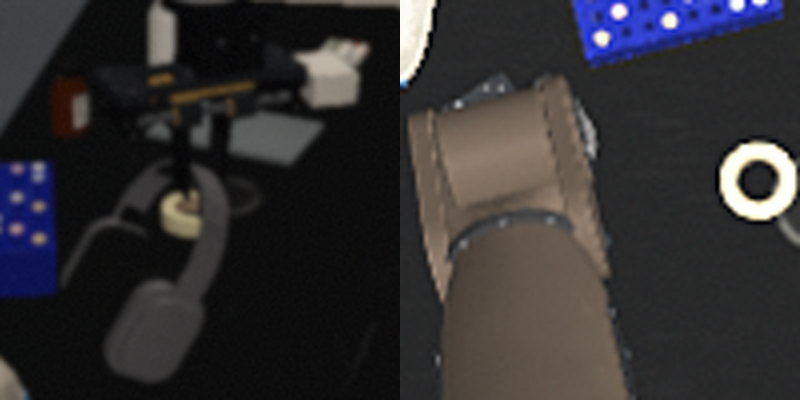

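Request:
send_rows:
  plan:
    - {"xyz": [1.48,0.92,0.7],"spin": 0,"jaw": 245}
    - {"xyz": [1.53,0.95,0.5],"spin": 0,"jaw": 245}
    - {"xyz": [1.56,0.97,0.4],"spin": 0,"jaw": 245}
    - {"xyz": [1.6,0.99,0.1],"spin": 0,"jaw": 245}
    - {"xyz": [0,0,0],"spin": 0,"jaw": 245}
  newtons: 6

```text
t: 10.45
ee_pos: [0.6369, 0.2495, 0.236]
eef_rot: [[-0.001, -0.529, 0.849], [-0.0, 0.849, 0.529], [-1.0, 0.0, -0.001]]
contact_force: [-1.2, 0.0, -2.0]
grip_width: 0.0276
```

```bash
python3 look.py b1 "(200,200,340,340)" "(190,160,290,260)"; python3 tilt.py b1
```

```text
10.55 [0.6362 0.2491 0.2362] [ 0.08 -0.5  -2.61] 0.0275 31.91
near side 1128 ((44.08607482910156, 84.79592895507812), (70.023193359375, 153.0774383544922), 32.32450485229492) lowest 16.0 tip z 0.1582
-60 a [ 1. 17. 56.] z [ 95. 155. 165.]
-50 a [-3. 16. 56.] z [ 96. 163. 173.]
-40 a [-32.   6.  42.] z [167. 248. 259.]
-30 a [-17.  19.  56.] z [170. 258. 272.]
-20 a [-20.  16.  41.] z [166. 207. 261.]
```

View pics/b1.png

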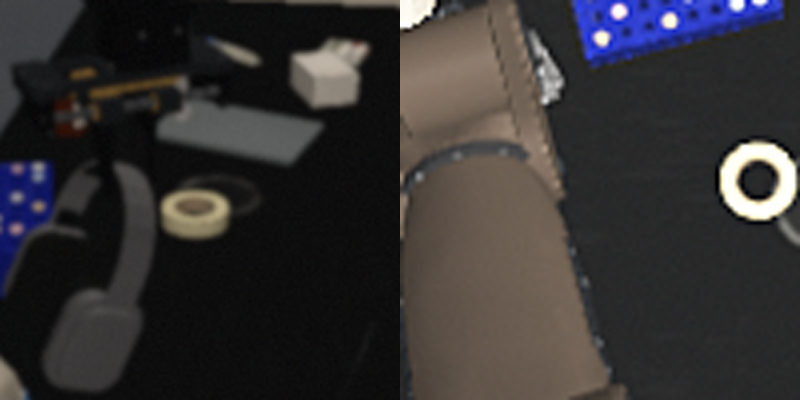

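The piece is now held at about 58°, just clear of the table at 2.6 N. I'll ease the grip so it droops on towards vertical, keeping it low.

Request:
send_rows:
  plan:
    - {"xyz": [0,0,0.6],"spin": 0,"jaw": 245}
    - {"xyz": [0,0,0],"spin": 0,"jaw": 245}
    - {"xyz": [0,0,0],"spin": 0,"jaw": 245}
  newtons: 4

```text
t: 10.92
ee_pos: [0.637, 0.2495, 0.2433]
eef_rot: [[0.0, -0.529, 0.849], [0.0, 0.849, 0.529], [-1.0, -0.0, 0.0]]
contact_force: [-1.0, -0.9, -2.4]
grip_width: 0.0279
```

```bash
python3 look.py b2 "(200,200,340,340)" None; python3 tilt.py b2
```

```text
10.975 [0.637  0.2495 0.2432] [-0.88  0.05 -0.47] 0.0278 31.91
near side 1067 ((11.828737258911133, 84.00126647949219), (70.95659637451172, 149.73800659179688), 3.5380313396453857) lowest 11.0 tip z 0.1652
-60 a [-8. 21. 50.] z [ 22.  90. 165.]
-50 a [-6. 27. 52.] z [ 22.  91. 171.]
-40 a [-32.  13.  45.] z [ 90. 254. 266.]
-30 a [-12.  14.  52.] z [174. 258. 268.]
-20 a [-19.  15.  39.] z [170. 209. 264.]
```

View pics/b2.png

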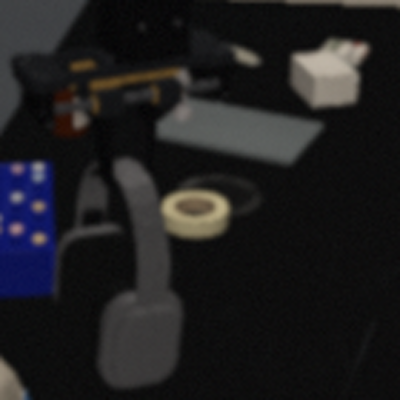

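Upright: slope 3.5°, opening 27.8 mm, load small. I'll set the cups down, open, and check that it stands.

Request:
send_rows:
  plan:
    - {"xyz": [0,0,-0.3],"spin": 0,"jaw": 245}
    - {"xyz": [0,0,-0.3],"spin": 0,"jaw": 245}
    - {"xyz": [0,0,0],"spin": 0,"jaw": 245}
    - {"xyz": [0,0,0],"spin": 0,"jaw": 160}
    - {"xyz": [0,0,0],"spin": 0,"jaw": 140}
    - {"xyz": [0,0,0],"spin": 0,"jaw": 140}

```text
t: 11.72
ee_pos: [0.637, 0.2497, 0.2368]
eef_rot: [[-0.0, -0.529, 0.849], [-0.0, 0.849, 0.529], [-1.0, 0.0, -0.0]]
contact_force: [-0.1, 0.4, -0.2]
grip_width: 0.0425
```

Request:
send_rows:
  plan:
    - {"xyz": [0,0,3],"spin": 0,"jaw": 140}
    - {"xyz": [0,0,3],"spin": 0,"jaw": 140}
    - {"xyz": [0,-5,3],"spin": 0,"jaw": 140}
    - {"xyz": [0,-6,0],"spin": 0,"jaw": 140}
    - {"xyz": [0,-6,0],"spin": 0,"jaw": 140}
    - {"xyz": [0,-6,0],"spin": 0,"jaw": 140}
    - {"xyz": [0,0,0],"spin": 0,"jaw": 140}

```text
t: 12.6
ee_pos: [0.6371, 0.0159, 0.327]
eef_rot: [[-0.0, -0.525, 0.851], [-0.0, 0.851, 0.525], [-1.0, -0.0, -0.0]]
contact_force: [0.2, 0.2, 0.2]
grip_width: 0.0427
```

```bash
python3 look.py b3 "(200,200,340,340)" "(160,120,290,250)"
```

```text
12.7 [0.6371 0.0193 0.327 ] [ 0.63  0.97 -0.42] 0.0433 31.84
```

View pics/b3.png

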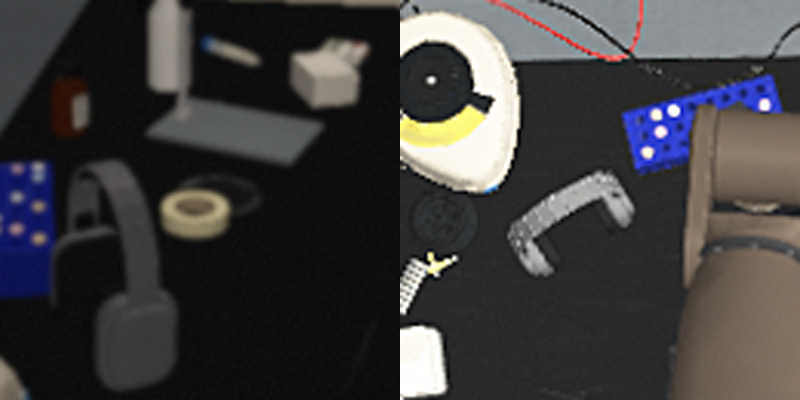

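It stands on its cups. The top view shows the band running from crop (520,230) to (625,190), with the black rotor at (443,218) clear. Now the band axis in numbers.

```bash
python3 - <<'E'
from h import *
f=np.load('pics/topb3.npz');P,c,uv=cloud('top',f['p'],f['d'],(185,165,242,215))
k=(P[:,2]>.1)&(P[:,2]<.2);Q=P[k]
r=cv2.minAreaRect((Q[:,:2]*1000).astype(np.float32));print(k.sum(),r,'zmax',np.percentile(Q[:,2],[90,97,100]))
h=Q[:,2]>.165; r2=cv2.minAreaRect((Q[h][:,:2]*1000).astype(np.float32));print(h.sum(),r2,Q[h].mean(0))
k2=(P[:,2]>.03)&(P[:,2]<.2);print('all',cv2.minAreaRect((P[k2][:,:2]*1000).astype(np.float32)))
f=np.load('pics/sideb3.npz');P2,c,uv=cloud('side',f['p'],f['d'],(212,250,268,338));m=(P2[:,2]>.1)&(P2[:,2]<.2)&(P2[:,1]>.1)
print('side all',cv2.minAreaRect((P2[m][:,:2]*1000).astype(np.float32)),P2[m][:,2].max())
m2=m&(P2[:,2]>.165);print(P2[m2].mean(0),m2.sum())
u,s_,v=np.linalg.svd(Q[:,:2]-Q[:,:2].mean(0),full_matrices=False);print('pca',np.degrees(np.arctan2(v[0,1],v[0,0])),Q.mean(0))
E
```

```text
307 ((647.779541015625, 253.62860107421875), (29.749252319335938, 147.76634216308594), 31.585805892944336) zmax [0.18178403 0.18489367 0.18842321]
184 ((648.7894897460938, 252.50201416015625), (29.183208465576172, 97.27314758300781), 31.122249603271484) [0.64852642 0.25225034 0.17633975]
all ((673.9197387695312, 264.126220703125), (223.01625061035156, 175.39581298828125), 89.0541763305664)
side all ((650.06884765625, 259.4613342285156), (29.986486434936523, 152.04022216796875), 32.23854064941406) 0.17969068942775374
[0.64321287 0.27209016 0.17370366] 205
pca 121.26191787168334 [0.64800655 0.25253531 0.16456759]
```

Request:
send_rows:
  plan:
    - {"xyz": [0.9,4.8,0],"spin": 0,"jaw": 140}
    - {"xyz": [0.9,4.8,0],"spin": 0,"jaw": 140}
    - {"xyz": [1,4.8,0],"spin": 0,"jaw": 140}
    - {"xyz": [0.9,4.7,0],"spin": 0,"jaw": 140}
    - {"xyz": [0,0,-3],"spin": -0.005,"jaw": 140}
    - {"xyz": [0,0,0],"spin": 0,"jaw": 140}

```text
t: 13.45
ee_pos: [0.673, 0.2127, 0.2947]
eef_rot: [[-0.004, -0.527, 0.85], [-0.001, 0.85, 0.527], [-1.0, 0.002, -0.004]]
contact_force: [0.5, -0.7, 0.7]
grip_width: 0.0427
```

```bash
python3 look.py b4 "(200,200,340,340)" None
```

```text
13.5 [0.6736 0.212  0.2965] [-0.56 -0.07 -0.11] 0.0427 31.73
```

View pics/b4.png

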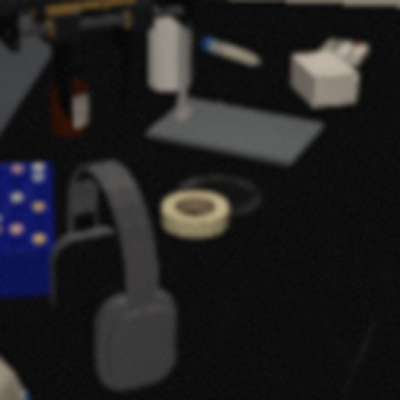

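The fingers are above the far shoulder of the band (crop (65,70) over (85,190)). Lowering and gripping firmly.

Request:
send_rows:
  plan:
    - {"xyz": [0,0,-3],"spin": 0,"jaw": 140}
    - {"xyz": [0,0,-2],"spin": 0,"jaw": 140}
    - {"xyz": [0,0,-1.5],"spin": 0,"jaw": 140}
    - {"xyz": [0,0,-1.5],"spin": 0,"jaw": 140}
    - {"xyz": [0,0,0],"spin": 0,"jaw": 140}
    - {"xyz": [0,0,0],"spin": 0,"jaw": 190}
    - {"xyz": [0,0,0],"spin": 0,"jaw": 230}
    - {"xyz": [0,0,0],"spin": 0,"jaw": 230}
    - {"xyz": [0,0,0],"spin": 0,"jaw": 230}
  newtons: 50

```text
t: 14.62
ee_pos: [0.6744, 0.2106, 0.2177]
eef_rot: [[0.001, -0.524, 0.852], [0.0, 0.852, 0.524], [-1.0, -0.0, 0.001]]
contact_force: [-0.2, -1.1, 4.7]
grip_width: 0.0274
```

Request:
send_rows:
  plan:
    - {"xyz": [0,0,0.5],"spin": 0,"jaw": 230}
    - {"xyz": [0,0,1.5],"spin": 0,"jaw": 230}
    - {"xyz": [0,0,3],"spin": 0,"jaw": 230}
    - {"xyz": [0,0,0],"spin": 0,"jaw": 230}

```text
t: 15.12
ee_pos: [0.6747, 0.2108, 0.2698]
eef_rot: [[0.005, -0.524, 0.851], [0.001, 0.851, 0.524], [-1.0, -0.002, 0.004]]
contact_force: [0.0, 0.4, -1.6]
grip_width: 0.0271
```

```bash
python3 look.py b5 "(200,180,340,320)" "(160,120,290,250)"
```

```text
15.225 [0.6739 0.2106 0.2667] [-0.03  1.05 -1.24] 0.0274 31.63
```

View pics/b5.png

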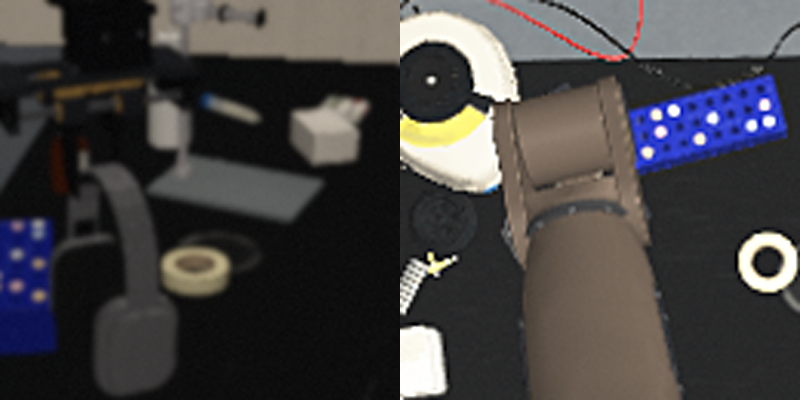

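It lifted: the near cup bottom moved from row 336 to row 317. I'll check the roll and the crown position relative to the gripper.

```bash
cat > piece.py <<'E'
import sys
from h import *
from plant import env
f=np.load(f'pics/side{sys.argv[1]}.npz');box=eval(sys.argv[2])
P,c,uv=cloud('side',f['p'],f['d'],box)
s=env.read_state();e=s['eef_rot'][:2,2];n=np.array([e[1],-e[0]]);G=s['ee_pos']
a=(P[:,:2]-G[:2])@e*1000;b=(P[:,:2]-G[:2])@n*1000;z=(P[:,2]-G[2])*1000
k=(abs(a)<55)&(b<60)&(b>-160)&(z<-15)&(z>-240)
for lo in range(-150,40,10):
    m=k&(b>=lo)&(b<lo+10)
    if m.sum()>3: print(lo,m.sum(),'a',np.percentile(a[m],[3,50,97]).round(),'z',np.percentile(z[m],[2,50,98]).round())
m=k&(b<-115)  # near cup outer face
A=np.c_[a[m],z[m],np.ones(m.sum())];co=np.linalg.lstsq(A,b[m],rcond=None)[0];print('outer face: yaw slope',co[0].round(3),'roll slope',co[1].round(3),'rect',cv2.minAreaRect(np.c_[a[m],z[m]].astype(np.float32)))
E
python3 piece.py b5 "(212,225,270,322)"
```

```text
-140 251 a [-18.   8.  31.] z [-198. -166. -136.]
-130 628 a [-20.   9.  36.] z [-203. -141.  -80.]
-120 251 a [-27.  18.  42.] z [-208. -133.  -63.]
-110 158 a [-20.  19.  43.] z [-197. -128.  -53.]
-100 121 a [-14.  17.  44.] z [-196. -125.  -47.]
-90 52 a [-9.  5. 18.] z [-50. -44. -40.]
-80 32 a [-9.  6. 17.] z [-45. -40. -38.]
-70 29 a [-8.  5. 17.] z [-43. -37. -36.]
-60 25 a [-9.  6. 17.] z [-42. -36. -35.]
-50 16 a [-7.  7. 17.] z [-43. -37. -35.]
-40 13 a [-8. 12. 18.] z [-45. -39. -38.]
-30 52 a [-17.  17.  36.] z [-195. -155.  -41.]
-20 621 a [-19.  20.  42.] z [-207. -147.  -19.]
-10 110 a [-12.  22.  44.] z [-187.  -64.  -17.]
0 131 a [-12.  15.  42.] z [-185. -120.  -20.]
10 148 a [-9.  5. 29.] z [-133. -104.  -75.]
20 6 a [ 2.  5. 16.] z [-111. -107.  -94.]
outer face: yaw slope 0.075 roll slope 0.062 rect ((5.099266052246094, -139.63258361816406), (71.51807403564453, 148.9620361328125), 3.0494885444641113)
```

The crown sits about 54 mm from the gripper axis, its top 37 mm below the TCP, and the cup bottoms are level. I'll lift, then carry it to just in front of the rod's free end, aligned with the rod.

Request:
send_rows:
  plan:
    - {"xyz": [0,0,3],"spin": 0,"jaw": 230}
    - {"xyz": [0,0,3],"spin": 0,"jaw": 230}
    - {"xyz": [-2.5,-2,0],"spin": -0.05,"jaw": 230}
    - {"xyz": [-2.5,-2,0],"spin": -0.05,"jaw": 230}
    - {"xyz": [-2.5,-2,0],"spin": -0.05,"jaw": 230}
    - {"xyz": [-2.5,-2,0],"spin": -0.05,"jaw": 230}
    - {"xyz": [-2.5,-2,0],"spin": -0.06,"jaw": 230}
    - {"xyz": [-2.5,-2,0],"spin": -0.06,"jaw": 230}
    - {"xyz": [-2.5,-2,0],"spin": -0.06,"jaw": 230}
    - {"xyz": [-1,-3.5,0],"spin": -0.06,"jaw": 230}
    - {"xyz": [-0.5,-4,0],"spin": -0.06,"jaw": 230}
    - {"xyz": [-0.5,-4,0],"spin": -0.06,"jaw": 230}
  newtons: 55

```text
t: 16.73
ee_pos: [0.4785, -0.0454, 0.3262]
eef_rot: [[-0.001, 0.01, 1.0], [0.0, 1.0, -0.01], [-1.0, 0.0, -0.001]]
contact_force: [1.6, 0.5, -1.4]
grip_width: 0.0275
```

```bash
python3 look.py b6 "(180,100,400,320)" "(240,160,400,320)"
```

```text
16.825 [ 0.4785 -0.0469  0.3261] [ 0.44  0.04 -2.42] 0.027 -0.7
```

View pics/b6.png

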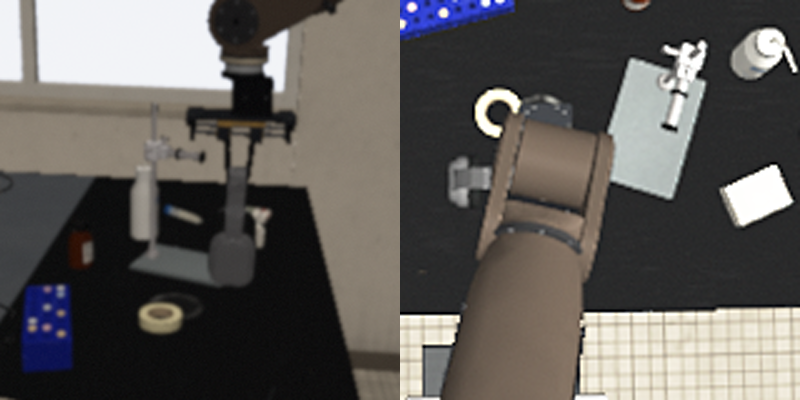

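It's carried upright and steady, and the stand is clear in both views. Aligning in front of the rod end.

Request:
send_rows:
  plan:
    - {"xyz": [-0.4,-4,0],"spin": -0.06,"jaw": 230}
    - {"xyz": [-0.4,-4,0],"spin": -0.06,"jaw": 230}
    - {"xyz": [-0.4,-4,0],"spin": -0.06,"jaw": 230}
    - {"xyz": [-0.4,-4,0],"spin": -0.06,"jaw": 230}
    - {"xyz": [0,-3,0],"spin": -0.06,"jaw": 230}
    - {"xyz": [0,-1.4,0],"spin": -0.01,"jaw": 230}
    - {"xyz": [0,0,0],"spin": 0,"jaw": 230}

```text
t: 17.7
ee_pos: [0.4631, -0.2483, 0.3264]
eef_rot: [[-0.001, 0.312, 0.95], [0.001, 0.95, -0.312], [-1.0, 0.001, -0.001]]
contact_force: [0.3, -0.3, -1.6]
grip_width: 0.0274
```

```bash
python3 look.py b7 "(230,130,350,250)" "(300,150,400,250)"; python3 piece.py b7 "(285,150,330,235)"
```

```text
17.8 [ 0.4631 -0.2474  0.3268] [-0.2  -0.46 -1.85] 0.027 -18.14
-140 215 a [-23.   1.  27.] z [-207. -170. -102.]
-130 295 a [-30.  -2.  31.] z [-212. -146.  -84.]
-120 105 a [-34.  -7.  36.] z [-212. -134.  -67.]
-110 76 a [-34. -11.  28.] z [-206. -131.  -55.]
-100 51 a [-35. -12.  14.] z [-202. -129.  -48.]
-90 18 a [-25.   2.  14.] z [-138.  -48.  -43.]
-80 14 a [-12.  -1.  12.] z [-50. -44. -41.]
-70 10 a [-12.  -5.  11.] z [-46. -42. -40.]
-60 9 a [-13.  -6.   8.] z [-46. -41. -40.]
-50 5 a [-11.   7.  13.] z [-48. -41. -40.]
-30 86 a [-33. -17.  21.] z [-208. -151.  -38.]
-20 221 a [-34. -16.  22.] z [-213. -139.  -19.]
-10 46 a [-35. -14.  25.] z [-179.  -58.  -17.]
0 78 a [-33.  -3.  17.] z [-179. -114.  -21.]
10 61 a [-11.  -1.  14.] z [-130. -105.  -87.]
outer face: yaw slope -0.056 roll slope 0.05 rect ((1.088104248046875, -142.77896118164062), (149.16363525390625, 70.90096282958984), 89.90534210205078)
```

View pics/b7.png

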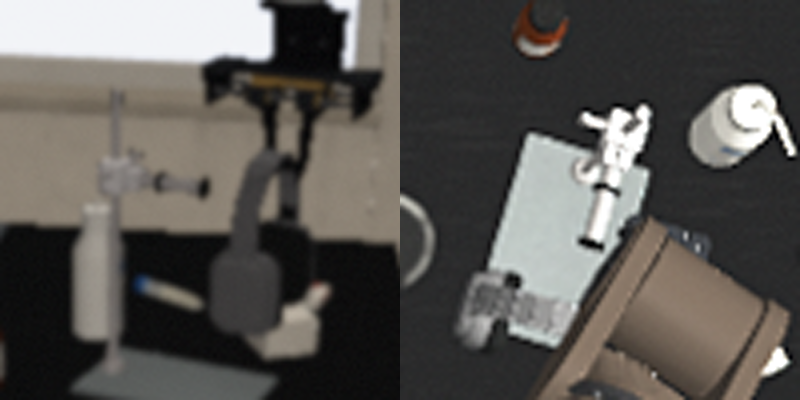

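The piece is level and aligned with the rod. The crown's inner face is about 27 mm above the cap top and the rod lies between the cups. Sliding along the rod to the middle of the bare stretch, still high.

Request:
send_rows:
  plan:
    - {"xyz": [0,-0.6,0],"spin": 0,"jaw": 230}
    - {"xyz": [1.9,-0.7,0],"spin": 0,"jaw": 230}
    - {"xyz": [1.9,-0.7,0],"spin": 0,"jaw": 230}
    - {"xyz": [1.9,-0.7,0],"spin": 0,"jaw": 230}
    - {"xyz": [1.9,-0.7,0],"spin": 0,"jaw": 230}
    - {"xyz": [1.9,-0.6,0],"spin": 0,"jaw": 230}
    - {"xyz": [0,0,0],"spin": 0,"jaw": 230}

```text
t: 18.68
ee_pos: [0.5588, -0.2882, 0.3266]
eef_rot: [[-0.0, 0.311, 0.95], [0.0, 0.95, -0.311], [-1.0, 0.0, -0.0]]
contact_force: [-0.1, 0.4, -2.0]
grip_width: 0.0271
```

```bash
python3 look.py b8 "(220,120,340,240)" "(310,160,390,240)"; python3 piece.py b8 "(255,145,310,240)"
```

```text
18.775 [ 0.5578 -0.2879  0.3268] [ 0.09 -0.55 -1.94] 0.0275 -18.18
-140 250 a [-24.   2.  27.] z [-206. -170. -108.]
-130 238 a [-29.  -1.  37.] z [-212. -140.  -82.]
-120 95 a [-32.  -8.  36.] z [-216. -133.  -64.]
-110 75 a [-34. -25.  14.] z [-209. -136.  -55.]
-100 42 a [-34. -10.  12.] z [-204.  -59.  -49.]
-90 16 a [-11.   2.  13.] z [-51. -47. -44.]
-80 13 a [-13.  -2.  12.] z [-52. -44. -41.]
-70 69 a [-29.   0.  52.] z [-100.  -87.  -40.]
-60 43 a [-30.  -2.  54.] z [-98. -83. -40.]
-50 12 a [-28.  -6.  52.] z [-97. -63. -40.]
-40 4 a [-13. -12. -11.] z [-52. -48. -44.]
-30 134 a [-33. -12.  23.] z [-210. -158.  -43.]
-20 209 a [-34. -13.  28.] z [-213. -136.  -18.]
-10 52 a [-34. -18.  20.] z [-195.  -57.  -16.]
0 75 a [-32.  -5.  17.] z [-189.  -93.  -20.]
10 30 a [-13.  -1.  16.] z [-159.  -99.  -85.]
outer face: yaw slope -0.059 roll slope 0.051 rect ((4.506824493408203, -140.2192840576172), (155.0476837158203, 72.9316177368164), 86.8407211303711)
```

View pics/b8.png

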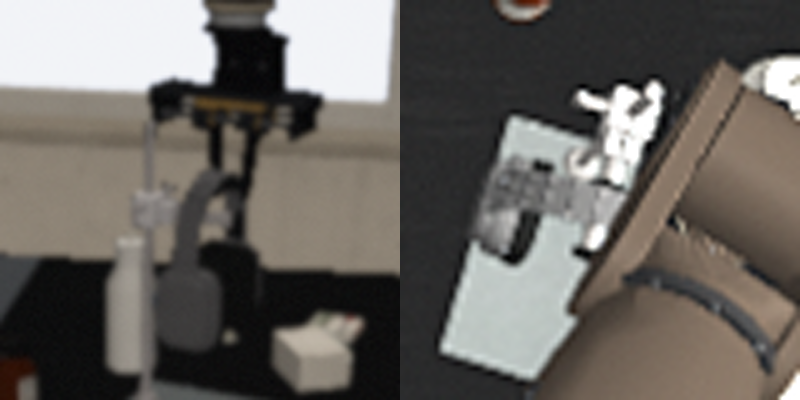

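The rod passes through the band opening in the side view. In the top view the band crosses near (600,200). I'll check where the band sits along the rod before lowering.

```bash
python3 - <<'E'
from h import *
O=np.array([.575,-.2355]);x=np.array([.950,-.312]);y=np.array([.312,.950])
f=np.load('pics/topb8.npz');P,c,uv=cloud('top',f['p'],f['d'],(318,180,362,222))
a=(P[:,:2]-O)@x*1000;b=(P[:,:2]-O)@y*1000
k=(P[:,2]>.262)&(P[:,2]<.3)&(abs(a)<40)&(abs(b)<70)
print('band top',k.sum(),'x',np.percentile(a[k],[3,50,97]).round(1),'y',np.percentile(b[k],[3,97]).round(1),cv2.minAreaRect(np.c_[a[k],b[k]].astype(np.float32)))
f=np.load('pics/top0.npz')
P,c,uv=cloud('top',f['p'],f['d'],(338,185,362,216));a=(P[:,:2]-O)@x*1000;b=(P[:,:2]-O)@y*1000
k=(P[:,2]>.225)&(P[:,2]<.262)&(a<40)&(a>-40)&(abs(b)<20)
for lo in range(-36,40,4):
    m=k&(a>=lo)&(a<lo+4)
    if m.any(): print(lo,m.sum(),'y',b[m].min().round(),b[m].max().round(),'z',P[m][:,2].max().round(3),'col',c[m].mean().round(),c[m].min())
f=np.load('pics/side0.npz')
P,c,uv=cloud('side',f['p'],f['d'],(270,178,296,194));a=(P[:,:2]-O)@x*1000;b=(P[:,:2]-O)@y*1000
k=(P[:,2]>.222)&(P[:,2]<.255)&(abs(a)<45)&(abs(b)<30)
for lo in range(-36,40,4):
    m=k&(a>=lo)&(a<lo+4)
    if m.any(): print('s',lo,m.sum(),'y',np.median(b[m]).round(1),'z',P[m][:,2].min().round(3),P[m][:,2].max().round(3),'col',c[m].mean().round())
E
```

```text
band top 151 x [-14.9  -1.3  12.1] y [-6.9 49.5] ((-1.3797006607055664, 21.22555923461914), (28.955690383911133, 65.74344635009766), 0.7259721755981445)
-32 4 y -10.0 -2.0 z 0.253 col 25.0 8
-28 9 y -14.0 8.0 z 0.253 col 70.0 3
-24 4 y -13.0 -1.0 z 0.256 col 191.0 140
-20 6 y -7.0 3.0 z 0.254 col 196.0 137
-16 3 y -11.0 -3.0 z 0.253 col 249.0 235
-12 4 y -9.0 0.0 z 0.248 col 221.0 149
-8 5 y -8.0 2.0 z 0.25 col 199.0 141
-4 7 y -12.0 2.0 z 0.247 col 210.0 149
0 5 y -10.0 1.0 z 0.248 col 218.0 141
4 6 y -13.0 2.0 z 0.25 col 218.0 146
8 4 y -12.0 3.0 z 0.245 col 203.0 149
12 6 y -10.0 1.0 z 0.25 col 229.0 152
16 8 y -16.0 2.0 z 0.256 col 196.0 120
20 9 y -15.0 8.0 z 0.256 col 82.0 16
24 3 y -7.0 4.0 z 0.255 col 60.0 0
28 6 y -10.0 1.0 z 0.251 col 201.0 115
32 6 y -13.0 3.0 z 0.246 col 215.0 145
36 5 y -10.0 1.0 z 0.252 col 209.0 141
s -32 12 y 2.8 z 0.228 0.25 col 52.0
s -28 9 y 4.9 z 0.225 0.247 col 61.0
s -24 3 y 8.7 z 0.229 0.236 col 78.0
s -20 5 y 4.5 z 0.232 0.241 col 96.0
s -16 4 y 4.1 z 0.23 0.242 col 106.0
s -12 7 y 2.7 z 0.229 0.244 col 109.0
s -8 3 y 4.0 z 0.233 0.243 col 112.0
s -4 5 y 5.0 z 0.231 0.242 col 111.0
s 0 6 y 5.9 z 0.232 0.242 col 110.0
s 4 3 y 7.6 z 0.232 0.243 col 107.0
s 8 3 y 3.7 z 0.235 0.241 col 103.0
s 12 6 y 1.9 z 0.23 0.244 col 103.0
s 16 5 y 5.5 z 0.23 0.244 col 87.0
s 20 12 y 6.8 z 0.227 0.249 col 73.0
s 24 5 y 10.1 z 0.23 0.244 col 77.0
s 28 3 y 6.3 z 0.238 0.243 col 96.0
s 32 4 y 7.7 z 0.231 0.243 col 103.0
s 36 5 y 4.7 z 0.231 0.245 col 106.0
```

The bare stretch spans -25 to +19 mm in my frame and the band is centred at -1.3 mm, so it's in the middle. The rod axis lies about 4 mm to -y. A small correction, then lower most of the way.

Request:
send_rows:
  plan:
    - {"xyz": [-0.3,-0.3,0],"spin": 0,"jaw": 230}
    - {"xyz": [0,0,-0.8],"spin": 0,"jaw": 230}
    - {"xyz": [0,0,-0.8],"spin": 0,"jaw": 230}
    - {"xyz": [0,0,-0.6],"spin": 0,"jaw": 230}
    - {"xyz": [0,0,0],"spin": 0,"jaw": 230}
    - {"xyz": [0,0,0],"spin": 0,"jaw": 230}

```text
t: 19.52
ee_pos: [0.5552, -0.2914, 0.3051]
eef_rot: [[0.0, 0.313, 0.95], [-0.0, 0.95, -0.313], [-1.0, -0.0, 0.0]]
contact_force: [-0.4, 0.4, -1.4]
grip_width: 0.0269
```

Request:
send_rows:
  plan:
    - {"xyz": [0,0,-0.1],"spin": 0,"jaw": 230}
    - {"xyz": [0,0,-0.1],"spin": 0,"jaw": 230}
    - {"xyz": [0,0,-0.1],"spin": 0,"jaw": 230}
    - {"xyz": [0,0,0],"spin": 0,"jaw": 230}

```text
t: 20.02
ee_pos: [0.5551, -0.2914, 0.302]
eef_rot: [[-0.0, 0.313, 0.95], [0.0, 0.95, -0.313], [-1.0, -0.0, -0.0]]
contact_force: [0.5, -0.6, -2.4]
grip_width: 0.0272
```

Request:
send_rows:
  plan:
    - {"xyz": [0,0,-0.1],"spin": 0,"jaw": 230}
    - {"xyz": [0,0,-0.1],"spin": 0,"jaw": 230}
    - {"xyz": [0,0,0],"spin": 0,"jaw": 230}

```text
t: 20.4
ee_pos: [0.5551, -0.2913, 0.2999]
eef_rot: [[-0.0, 0.313, 0.95], [0.0, 0.95, -0.313], [-1.0, 0.0, -0.0]]
contact_force: [-0.1, 0.1, -1.8]
grip_width: 0.0271
```

Crown about 5 mm above the rod by estimate; continuing 1 mm at a time.

Request:
send_rows:
  plan:
    - {"xyz": [0,0,-0.1],"spin": 0,"jaw": 230}
    - {"xyz": [0,0,-0.1],"spin": 0,"jaw": 230}
    - {"xyz": [0,0,0],"spin": 0,"jaw": 230}

```text
t: 20.78
ee_pos: [0.5551, -0.2914, 0.2979]
eef_rot: [[-0.0, 0.313, 0.95], [0.0, 0.95, -0.313], [-1.0, 0.0, -0.0]]
contact_force: [-0.1, 0.1, -2.0]
grip_width: 0.0276
```

Request:
send_rows:
  plan:
    - {"xyz": [0,0,-0.1],"spin": 0,"jaw": 230}
    - {"xyz": [0,0,0],"spin": 0,"jaw": 230}

```text
t: 21.02
ee_pos: [0.5551, -0.2914, 0.297]
eef_rot: [[-0.0, 0.313, 0.95], [0.0, 0.95, -0.313], [-1.0, -0.0, -0.0]]
contact_force: [-0.3, 0.4, -2.0]
grip_width: 0.0274
```

Request:
send_rows:
  plan:
    - {"xyz": [0,0,-0.1],"spin": 0,"jaw": 230}
    - {"xyz": [0,0,0],"spin": 0,"jaw": 230}

```text
t: 21.28
ee_pos: [0.5551, -0.2914, 0.296]
eef_rot: [[0.0, 0.313, 0.95], [0.0, 0.95, -0.313], [-1.0, 0.0, 0.0]]
contact_force: [-0.3, -0.7, -2.1]
grip_width: 0.0272
```

Request:
send_rows:
  plan:
    - {"xyz": [0,0,-0.1],"spin": 0,"jaw": 230}
    - {"xyz": [0,0,0],"spin": 0,"jaw": 230}

```text
t: 21.52
ee_pos: [0.5551, -0.2914, 0.2949]
eef_rot: [[-0.0, 0.313, 0.95], [0.0, 0.95, -0.313], [-1.0, 0.0, -0.0]]
contact_force: [-0.2, 0.0, -2.4]
grip_width: 0.0271
```

Request:
send_rows:
  plan:
    - {"xyz": [0,0,-0.1],"spin": 0,"jaw": 230}
    - {"xyz": [0,0,0],"spin": 0,"jaw": 230}

```text
t: 21.78
ee_pos: [0.5551, -0.2914, 0.294]
eef_rot: [[-0.0, 0.313, 0.95], [0.0, 0.95, -0.313], [-1.0, 0.0, -0.0]]
contact_force: [-0.2, 0.2, -2.5]
grip_width: 0.027
```

```bash
python3 look.py b9 "(230,130,320,220)" "(310,160,390,240)"; python3 piece.py b9 "(255,145,310,240)"
```

```text
21.875 [ 0.5551 -0.2914  0.294 ] [ 0.4  -0.38 -1.06] 0.0272 -18.22
-140 236 a [-24.   0.  26.] z [-205. -166.  -98.]
-130 260 a [-32.  -3.  35.] z [-213. -143.  -78.]
-120 75 a [-33. -10.  24.] z [-209.  -86.  -63.]
-110 76 a [-35. -23.  13.] z [-211. -134.  -53.]
-100 36 a [-35. -12.  12.] z [-200.  -95.  -46.]
-90 17 a [-13.   2.  15.] z [-55. -48. -41.]
-80 36 a [-27.  17.  54.] z [-66. -51. -42.]
-70 72 a [-28.  10.  54.] z [-67. -53. -31.]
-60 21 a [-28.  -8.  52.] z [-62. -45. -29.]
-50 8 a [-26.  -5.  41.] z [-65. -44. -41.]
-30 127 a [-33. -12.  26.] z [-211. -154.  -52.]
-20 207 a [-36. -16.  26.] z [-210. -140.  -18.]
-10 37 a [-33. -21.  18.] z [-191.  -58.  -17.]
0 60 a [-34.  -3.  17.] z [-197. -117.  -19.]
10 61 a [-31.  -5.  14.] z [-171. -110.  -91.]
outer face: yaw slope -0.052 roll slope 0.048 rect ((1.6478652954101562, -140.00051879882812), (71.2815933227539, 153.6870574951172), 0.29244464635849)
```

View pics/b9.png

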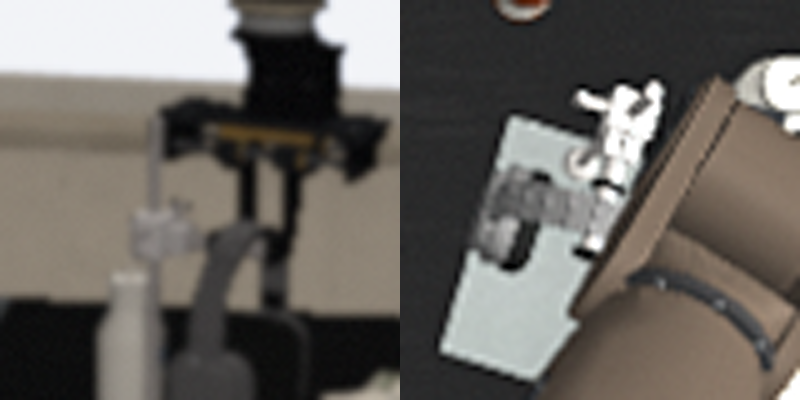

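The band is nearly on the rod, the ring just behind it at crop (195,240). Continuing to feel for contact.

Request:
send_rows:
  plan:
    - {"xyz": [0,0,-0.1],"spin": 0,"jaw": 230}
    - {"xyz": [0,0,0],"spin": 0,"jaw": 230}

```text
t: 22.12
ee_pos: [0.5552, -0.2914, 0.2932]
eef_rot: [[0.0, 0.313, 0.95], [-0.0, 0.95, -0.313], [-1.0, 0.0, 0.0]]
contact_force: [0.5, 0.3, -0.0]
grip_width: 0.0271
```

Request:
send_rows:
  plan:
    - {"xyz": [0,0,-0.1],"spin": 0,"jaw": 230}
    - {"xyz": [0,0,0],"spin": 0,"jaw": 230}

```text
t: 22.38
ee_pos: [0.5553, -0.2913, 0.2925]
eef_rot: [[0.001, 0.313, 0.95], [-0.0, 0.95, -0.313], [-1.0, 0.0, 0.001]]
contact_force: [-0.4, 2.0, 3.5]
grip_width: 0.0273
```

Request:
send_rows:
  plan:
    - {"xyz": [0,0,-0.1],"spin": 0,"jaw": 230}
    - {"xyz": [0,0,0],"spin": 0,"jaw": 230}

```text
t: 22.62
ee_pos: [0.5554, -0.2912, 0.292]
eef_rot: [[0.001, 0.313, 0.95], [-0.0, 0.95, -0.313], [-1.0, 0.0, 0.001]]
contact_force: [-1.1, 3.2, 8.9]
grip_width: 0.0276
```

Contact. The force went from -2 to +8.9 N at the height predicted for the rod. Easing 1 mm and holding while I check.

Request:
send_rows:
  plan:
    - {"xyz": [0,0,0.1],"spin": 0,"jaw": 230}
    - {"xyz": [0,0,0],"spin": 0,"jaw": 230}
    - {"xyz": [0,0,0],"spin": 0,"jaw": 230}

```text
t: 23.0
ee_pos: [0.5553, -0.2913, 0.2923]
eef_rot: [[0.001, 0.313, 0.95], [0.0, 0.95, -0.313], [-1.0, 0.0, 0.001]]
contact_force: [-0.1, 2.3, 6.8]
grip_width: 0.0273
```

```bash
python3 look.py c1 "(230,130,320,220)" "(310,160,390,240)"; python3 piece.py c1 "(255,145,310,240)"|tail -1; python3 - <<'E'
from h import *
O=np.array([.575,-.2355]);x=np.array([.950,-.312]);y=np.array([.312,.950])
f=np.load('pics/topc1.npz');P,c,uv=cloud('top',f['p'],f['d'],(318,180,362,222))
a=(P[:,:2]-O)@x*1000;b=(P[:,:2]-O)@y*1000
k=(P[:,2]>.24)&(P[:,2]<.275)&(abs(a)<40)&(b>14)&(b<60)
print('band top',k.sum(),'x',np.percentile(a[k],[3,50,97]).round(1))
E
```

```text
23.1 [ 0.5553 -0.2913  0.2923] [0.42 3.18 5.86] 0.0271 -18.22
outer face: yaw slope -0.086 roll slope 0.062 rect ((1.1276092529296875, -139.72999572753906), (70.87115478515625, 151.79042053222656), 0.5047354698181152)
band top 57 x [-15.1  -2.2  10.5]
```

View pics/c1.png

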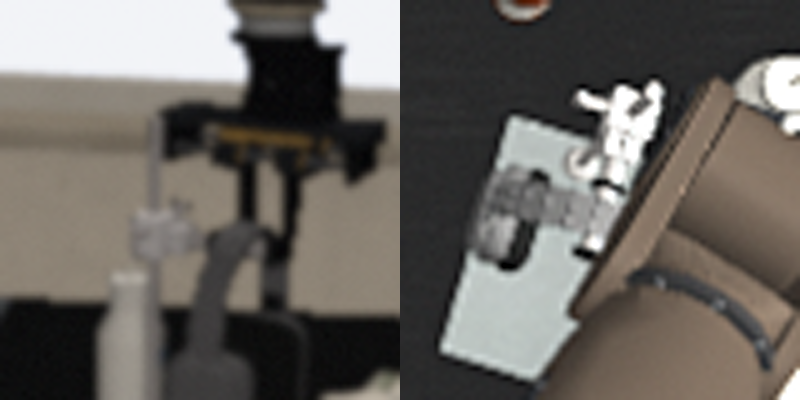

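The band is centred at -2.2 mm on the stretch (middle about -3), resting on the rod and still held upright. Easing a little more, then opening.

Request:
send_rows:
  plan:
    - {"xyz": [0,0,0.1],"spin": 0,"jaw": 230}
    - {"xyz": [0,0,0],"spin": 0,"jaw": 230}
    - {"xyz": [0,0,0],"spin": 0,"jaw": 175}
    - {"xyz": [0,0,0],"spin": 0,"jaw": 160}
    - {"xyz": [0,0,0],"spin": 0,"jaw": 145}
    - {"xyz": [0,0,0],"spin": 0,"jaw": 145}
    - {"xyz": [0,0,0],"spin": 0,"jaw": 145}
    - {"xyz": [0,0,0],"spin": 0,"jaw": 145}
  newtons: 20

```text
t: 24.1
ee_pos: [0.5551, -0.2914, 0.2931]
eef_rot: [[0.0, 0.313, 0.95], [-0.0, 0.95, -0.313], [-1.0, -0.0, 0.0]]
contact_force: [0.8, -0.1, -0.5]
grip_width: 0.0408
```

```bash
python3 look.py c2 "(230,130,320,220)" "(310,160,390,240)"; python3 piece.py c2 "(255,145,310,240)"
```

```text
24.2 [ 0.5552 -0.2914  0.293 ] [-0.39 -0.08  0.26] 0.041 -18.22
-150 4 a [-6.  2.  9.] z [-197. -182. -142.]
-140 304 a [-25.   1.  27.] z [-205. -166.  -97.]
-130 203 a [-33.  -6.  35.] z [-214. -134.  -77.]
-120 68 a [-34.  -9.  22.] z [-210. -128.  -61.]
-110 75 a [-37. -22.  13.] z [-205. -132.  -52.]
-100 37 a [-35.  -9.  14.] z [-198.  -59.  -47.]
-90 18 a [-13.   1.  15.] z [-52. -46. -43.]
-80 30 a [-28.   6.  53.] z [-66. -50. -40.]
-70 78 a [-28.  19.  55.] z [-65. -52. -30.]
-60 16 a [-27. -10.  51.] z [-63. -46. -29.]
-50 8 a [-12.  -0.  51.] z [-48. -45. -40.]
-40 8 a [-36. -12.   6.] z [-193.  -52.  -42.]
-30 193 a [-36. -17.  23.] z [-214. -160. -120.]
-20 127 a [-37. -18.  31.] z [-197.  -77.  -17.]
-10 52 a [-36. -27.  23.] z [-197.  -59.  -17.]
0 66 a [-35.  -6.  23.] z [-191. -117.  -22.]
10 49 a [-21.  -4.  14.] z [-136. -109.  -85.]
outer face: yaw slope -0.084 roll slope 0.074 rect ((1.3349189758300781, -140.32789611816406), (153.76846313476562, 71.25071716308594), 89.69901275634766)
```

View pics/c2.png

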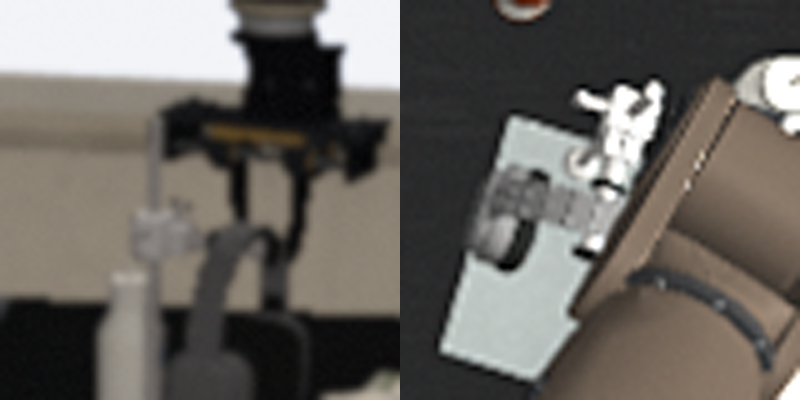

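Released: no force on the tool, and the piece hangs. Withdrawing straight up, then back.

Request:
send_rows:
  plan:
    - {"xyz": [0,0,1],"spin": 0,"jaw": 145}
    - {"xyz": [0,0,2],"spin": 0,"jaw": 145}
    - {"xyz": [0,0,3],"spin": 0,"jaw": 145}
    - {"xyz": [0,0,4],"spin": 0,"jaw": 145}
    - {"xyz": [0,0,3],"spin": 0,"jaw": 145}
    - {"xyz": [-3,0,0],"spin": 0,"jaw": 145}
    - {"xyz": [-4,-1,0],"spin": 0,"jaw": 145}
    - {"xyz": [-4,-3,0],"spin": 0,"jaw": 145}
    - {"xyz": [-2,-5,0],"spin": 0,"jaw": 145}
    - {"xyz": [0,-5,0],"spin": 0,"jaw": 145}
    - {"xyz": [0,-3,0],"spin": 0,"jaw": 145}
    - {"xyz": [0,0,0],"spin": 0,"jaw": 145}

```text
t: 25.7
ee_pos: [0.4246, -0.4629, 0.4229]
eef_rot: [[-0.0, 0.315, 0.949], [0.0, 0.949, -0.315], [-1.0, 0.0, -0.0]]
contact_force: [-0.8, 0.6, -0.1]
grip_width: 0.0407
```

```bash
python3 look.py c3 "(220,130,340,250)" "(300,150,400,250)"; python3 - <<'E'
from h import *
O=np.array([.574,-.239])-.0*0;x=np.array([.950,-.312]);y=np.array([.312,.950])
O=np.array([.575,-.2355])-.003*x-.004*y
f=np.load('pics/topc3.npz');P,c,uv=cloud('top',f['p'],f['d'],(318,180,362,232))
a=(P[:,:2]-O)@x*1000;b=(P[:,:2]-O)@y*1000
k=(P[:,2]>.235)&(P[:,2]<.275)&(abs(a)<25)&(abs(b)>16)&(abs(b)<70)
print('band x',np.percentile(a[k],[3,50,97]).round(1))
for lo in range(-80,80,10):
    m=(abs(a)<25)&(b>=lo)&(b<lo+10)&(P[:,2]>.1)&(P[:,2]<.3)
    if m.sum()>2: print(lo,'z max',np.percentile(P[m][:,2],95).round(3),'x',np.median(a[m]).round(1))
k=(P[:,2]>.12)&(P[:,2]<.3)&(abs(a)<40);print('y ext',b[k].min(),b[k].max())
f=np.load('pics/sidec3.npz');P,c,uv=cloud('side',f['p'],f['d'],(255,150,315,245))
a=(P[:,:2]-O)@x*1000;b=(P[:,:2]-O)@y*1000
m=(abs(a)<50)&(b>60)&(b<95)&(P[:,2]>.04);print('near',cv2.minAreaRect(np.c_[a[m],P[m][:,2]*1000].astype(np.float32)),P[m][:,2].min())
A=np.c_[a[m],P[m][:,2]*1000,np.ones(m.sum())];print(np.linalg.lstsq(A,b[m],rcond=None)[0])
# other objects: depth change in the top picture
d0=np.load('pics/top0.npz')['p'].astype(int);d1=np.load('pics/topc3.npz')['p'].astype(int)
for n,(u0,v0,u1,v1) in dict(kit=(365,222,400,252),tape=(268,194,290,217),bottle=(368,166,400,194),rotor=(160,178,186,204)).items():
    print(n,np.abs(d0[v0:v1,u0:u1]-d1[v0:v1,u0:u1]).mean().round(2))
E
```

```text
25.8 [ 0.4251 -0.461   0.4233] [-0.4  -0.01  0.6 ] 0.041 -18.23
band x [-11.6   1.4  14.2]
-70 z max 0.167 x -16.2
-60 z max 0.168 x -10.8
-50 z max 0.245 x -7.1
-40 z max 0.251 x -4.9
-30 z max 0.259 x 2.4
-20 z max 0.259 x 3.4
-10 z max 0.262 x -0.3
0 z max 0.26 x -0.5
10 z max 0.26 x 0.1
20 z max 0.257 x 0.6
30 z max 0.25 x -3.6
40 z max 0.244 x -6.1
50 z max 0.239 x -6.2
60 z max 0.221 x -5.5
70 z max 0.194 x 0.8
y ext -72.70528215622437 78.31288476861853
near ((4.005453109741211, 154.77838134765625), (150.14578247070312, 71.0547103881836), 84.64307403564453) 0.07850157210522646
[ 8.03149454e-02 -9.07673487e-02  8.91361953e+01]
kit 1.24
tape 1.62
bottle 5.23
rotor 1.67
```

View pics/c3.png

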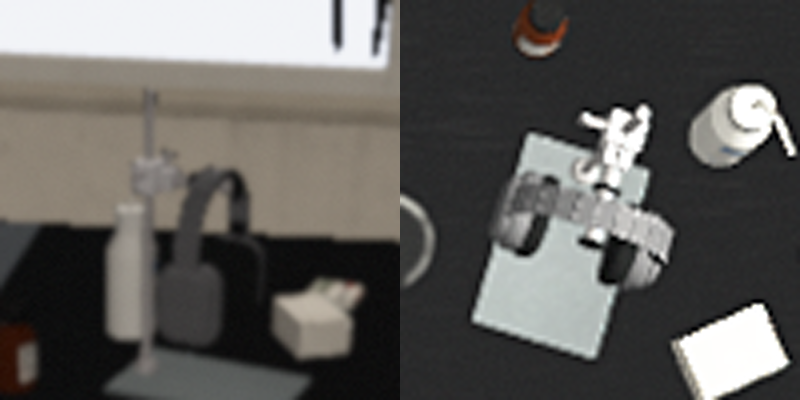

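The defenders hang on the rod between the ring and the cap, one cup on each side; band centre +1.4 mm along the stretch. I'll let it settle a second, then check that it's still and that the bottle hasn't moved.

Request:
send_rows:
  plan:
    - {"xyz": [0,0,0],"spin": 0,"jaw": 145}
    - {"xyz": [0,0,0],"spin": 0,"jaw": 145}
    - {"xyz": [0,0,0],"spin": 0,"jaw": 145}
    - {"xyz": [0,0,0],"spin": 0,"jaw": 145}
    - {"xyz": [0,0,0],"spin": 0,"jaw": 145}
    - {"xyz": [0,0,0],"spin": 0,"jaw": 145}
    - {"xyz": [0,0,0],"spin": 0,"jaw": 145}
    - {"xyz": [0,0,0],"spin": 0,"jaw": 145}

```text
t: 26.8
ee_pos: [0.4251, -0.4614, 0.4231]
eef_rot: [[0.0, 0.313, 0.95], [-0.0, 0.95, -0.313], [-1.0, -0.0, 0.0]]
contact_force: [0.8, -0.4, 0.3]
grip_width: 0.0409
```

```bash
python3 look.py c4 "(220,130,340,250)" "(300,150,400,250)"; python3 - <<'E'
from h import *
x=np.array([.950,-.312]);y=np.array([.312,.950]);O=np.array([.575,-.2355])-.003*x-.004*y
for t in('c3','c4'):
    f=np.load(f'pics/side{t}.npz');P,c,uv=cloud('side',f['p'],f['d'],(255,150,315,245))
    a=(P[:,:2]-O)@x*1000;b=(P[:,:2]-O)@y*1000
    m=(abs(a)<50)&(b>60)&(b<95)&(P[:,2]>.04);print('near',cv2.minAreaRect(np.c_[a[m],P[m][:,2]*1000].astype(np.float32)))
    f=np.load(f'pics/top{t}.npz');P,c,uv=cloud('top',f['p'],f['d'],(318,180,362,232))
    a=(P[:,:2]-O)@x*1000;b=(P[:,:2]-O)@y*1000;k=(P[:,2]>.235)&(P[:,2]<.275)&(abs(a)<25)&(abs(b)>16)&(abs(b)<70)
    print('band x',np.percentile(a[k],[3,50,97]).round(1))
a,b=(np.load(f'pics/side{t}.npz')['p'].astype(int) for t in('c3','c4'))
print('motion side',np.abs(a-b)[150:245,255:315].mean(),'noise',np.abs(a-b)[270:340,200:300].mean())
for t in('0','c4'):
    p=np.load(f'pics/top{t}.npz');P,c,uv=cloud('top',p['p'],p['d'],(368,160,405,196));m=(P[:,2]>.05)&(P[:,2]<.23);print('bottle',P[m].mean(0).round(4),m.sum())
    p=np.load(f'pics/side{t}.npz');P,c,uv=cloud('side',p['p'],p['d'],(245,185,275,240));m=(P[:,2]>.02)&(P[:,2]<.23)&(P[:,1]<-.34);print('bottle side',P[m].mean(0).round(4))
E
```

```text
26.9 [ 0.4251 -0.4614  0.423 ] [ 0.33 -0.47 -0.66] 0.041 -18.22
near ((4.005453109741211, 154.77838134765625), (150.14578247070312, 71.0547103881836), 84.64307403564453)
band x [-11.6   1.4  14.2]
near ((2.2841262817382812, 153.77801513671875), (152.37498474121094, 70.82855987548828), 89.56754302978516)
band x [-11.5   0.4  13.8]
motion side 0.9307602339181287 noise 1.383857142857143
bottle [ 0.6726 -0.395   0.133 ] 267
bottle side [ 0.6869 -0.3797  0.0917]
bottle [ 0.6724 -0.3956  0.1314] 270
bottle side [ 0.6866 -0.3786  0.0927]
```

It's still (picture change below noise), upright, centred, and the bottle hasn't moved. Handing in.

```bash
python3 -c "
from plant import env
print(env.hand_in())"
```

```text
the job is handed in; nothing more can be done
None
```

The ear defenders hang on the cross rod, crown up, between the rubber ring and the end cap, with one cup on each side. I handed the job in at about 27 s; no verdict came back.

**How it went:** The tool can't tilt, so I pinched the crown lightly and raised it along an arc, cup edges mostly on the table, until the defenders stood upright. I then regripped the band about 55 mm off the crown, carried it over the rod and lowered it in 1 mm steps. The wrist force went from -2 N to about +9 N when it touched the rod. I eased off, opened the gripper and backed away.

**What went wrong on the way:** On the first lift the band slipped down to the fingertips at about 30°. I laid it down again and regripped deeper. At 9 N the whole piece then lifted with little tilt, so I reduced the force and it turned as planned.

**Last checks:**
- **Position:** the band is about 0.5 mm from the middle of the bare stretch, measured along the rod. Across the rod, its height profile is centred within about 5 mm.
- **Upright and still:** the side outline is vertical to about 0.5°, and two looks 1 s apart differ by less than the picture noise. The first of those two gave a 5° outline, which I put down to measurement scatter. A fit to the padded face of one cup also suggests up to about 5° of sideways roll. Both are within the 0.2 rad (about 11°) limit.
- **Other things:** the wash bottle moved by no more than about 1 mm in both views. The kit box, tape roll and rotor look unchanged from the start in the top picture.
- **Robot:** the arm is clear of everything, with wrist force within its usual noise.

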